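# Brush out the tumblers and box them rim to rim on the kiln shelf

### The job

Get the tumblers ready for the kiln. With the long brush from the jar, brush out the three upright tumblers on the kiln shelf one after the other from left to right (as the robot sees them), in each going down to the floor, up to the mouth and down to the floor again, then stand the brush back in its jar, bristles down. Set every mouth-down tumbler from the ware board, still mouth-down, on an upright tumbler of its own, rim squarely on rim, so that the pairs stand free and steady on the kiln shelf; do not disturb the bowl, mug and wooden block.

Things in the scene. Friction and masses are not known exactly. Their poses are not given: they have to be found in the camera images.
- kiln_shelf: grey kiln shelf lying on the table, a slab 170 (its x) x 360 (its y) x 18 mm thick; origin at the centre of its underside. Three upright tumblers stand on it in a row along its y. It may lie on the left or on the right.
- ware_board: brown wooden ware board, same size, 18 mm thick; origin at the centre of its underside. The mouth-down tumblers stand on it.
- brush_jar: white stoneware jar, too heavy to shift, 90 mm tall, with a round mouth 60 mm across inside narrowing to 44 mm at its inner floor; the inner floor is 8 mm up; origin at the centre of its underside.
- brush_grip (a point): the long brush, 200 mm, standing upright in the jar, bristles down: a stiff round bristle head 32 mm across and 85 mm long with a flat lower end, then a straight round wooden handle 18 mm across and 115 mm long. This point is on the handle's axis 25 mm below its top end, where to grip it from above; z points up along the handle.
- brush_tip (a point): centre of the flat lower end of the brush's bristle head, 175 mm below brush_grip along the brush
- lower1_mid (a point): the left-most (seen from the robot, left is +y) of the three upright tumblers on the kiln shelf: terracotta-coloured, 85 mm tall, outside 64 mm across at the foot and 69 mm at the rim, wall and rim 7 mm thick, floor 7 mm thick; this point is on its axis half-way up, 42.5 mm above its foot; z points up
- lower2_mid (a point): the middle (seen from the robot, left is +y) of the three upright tumblers on the kiln shelf: terracotta-coloured, 85 mm tall, outside 64 mm across at the foot and 69 mm at the rim, wall and rim 7 mm thick, floor 7 mm thick; this point is on its axis half-way up, 42.5 mm above its foot; z points up
- lower3_mid (a point): the right-most (seen from the robot, left is +y) of the three upright tumblers on the kiln shelf: terracotta-coloured, 85 mm tall, outside 64 mm across at the foot and 69 mm at the rim, wall and rim 7 mm thick, floor 7 mm thick; this point is on its axis half-way up, 42.5 mm above its foot; z points up
- upper1_mid (a point): one of the two or three tumblers standing mouth-down on the ware board (None if this one is absent): the same tumbler turned over, rim (69 mm across) at the bottom, foot (64 mm across) on top, 85 mm tall; this point is on its axis half-way up; z points up
- upper2_mid (a point): one of the two or three tumblers standing mouth-down on the ware board (None if this one is absent): the same tumbler turned over, rim (69 mm across) at the bottom, foot (64 mm across) on top, 85 mm tall; this point is on its axis half-way up; z points up
- upper3_mid (a point): one of the two or three tumblers standing mouth-down on the ware board (None if this one is absent): the same tumbler turned over, rim (69 mm across) at the bottom, foot (64 mm across) on top, 85 mm tall; this point is on its axis half-way up; z points up
- bowl: bystander: white bowl 110 mm across, 50 mm tall; origin under its centre
- mug: bystander: blue mug 85 mm tall; origin under its centre
- wood_block: bystander: wooden block 50 x 120 x 40 mm; origin under its centre
Mind the look-alikes: they are no part of the job. Of the things that look like the part that bears brush_grip, the middle-sized one is meant.

How it is judged:
On the way, in this order (a step that is already met when the one before it is completed fails the run):
1. the brush's lower end goes down to the floor of the left upright tumbler (within 20 mm of it) (horizontal distance between brush_tip and lower1_mid below 0.03 m and z of brush_tip in the frame of lower1_mid below -0.0155 m), for 0.1 s.
2. it is drawn up to the upper half of the left tumbler (horizontal distance between brush_tip and lower1_mid below 0.03 m and z of brush_tip in the frame of lower1_mid above 0.008 m), for 0.1 s.
3. it goes down to the floor of the left tumbler a second time (all of step 1), for 0.1 s.
4. the brush's lower end goes down to the floor of the middle upright tumbler (within 20 mm of it) (horizontal distance between brush_tip and lower2_mid below 0.03 m and z of brush_tip in the frame of lower2_mid below -0.0155 m), for 0.1 s.
5. it is drawn up to the upper half of the middle tumbler (horizontal distance between brush_tip and lower2_mid below 0.03 m and z of brush_tip in the frame of lower2_mid above 0.008 m), for 0.1 s.
6. it goes down to the floor of the middle tumbler a second time (all of step 4), for 0.1 s.
7. the brush's lower end goes down to the floor of the right upright tumbler (within 20 mm of it) (horizontal distance between brush_tip and lower3_mid below 0.03 m and z of brush_tip in the frame of lower3_mid below -0.0155 m), for 0.1 s.
8. it is drawn up to the upper half of the right tumbler (horizontal distance between brush_tip and lower3_mid below 0.03 m and z of brush_tip in the frame of lower3_mid above 0.008 m), for 0.1 s.
9. it goes down to the floor of the right tumbler a second time (all of step 7), for 0.1 s.
At the end, for the whole second after the job is handed in: Each mouth-down tumbler stands level on an upright one, axes within 7 mm, rims touching; all upright ones stand upright on the kiln shelf; the brush stands in its jar, bristles down (lower end within 15 mm of the jar axis, at most 12 mm above its floor); all steady (angle between each of lower1_mid, lower2_mid, lower3_mid, upper1_mid, upper2_mid, upper3_mid's own z axis and vertical below 0.08 rad and z of lower1_mid in the frame of kiln_shelf between 0.055 and 0.066 m and z of lower2_mid in the frame of kiln_shelf between 0.055 and 0.066 m and z of lower3_mid in the frame of kiln_shelf between 0.055 and 0.066 m and ((horizontal distance between upper1_mid and lower1_mid below 0.007 m and z of upper1_mid in the frame of lower1_mid between 0.081 and 0.09 m) or (horizontal distance between upper1_mid and lower2_mid below 0.007 m and z of upper1_mid in the frame of lower2_mid between 0.081 and 0.09 m) or (horizontal distance between upper1_mid and lower3_mid below 0.007 m and z of upper1_mid in the frame of lower3_mid between 0.081 and 0.09 m)) and ((horizontal distance between upper2_mid and lower1_mid below 0.007 m and z of upper2_mid in the frame of lower1_mid between 0.081 and 0.09 m) or (horizontal distance between upper2_mid and lower2_mid below 0.007 m and z of upper2_mid in the frame of lower2_mid between 0.081 and 0.09 m) or (horizontal distance between upper2_mid and lower3_mid below 0.007 m and z of upper2_mid in the frame of lower3_mid between 0.081 and 0.09 m)) and ((horizontal distance between upper3_mid and lower1_mid below 0.007 m and z of upper3_mid in the frame of lower1_mid between 0.081 and 0.09 m) or (horizontal distance between upper3_mid and lower2_mid below 0.007 m and z of upper3_mid in the frame of lower2_mid between 0.081 and 0.09 m) or (horizontal distance between upper3_mid and lower3_mid below 0.007 m and z of upper3_mid in the frame of lower3_mid between 0.081 and 0.09 m)) and horizontal distance between brush_tip and brush_jar below 0.015 m and z of brush_tip in the frame of brush_jar below 0.02 m and angle between brush_grip's own z axis and vertical below 0.3 rad).
It fails at once if the bowl is shoved more than 30 mm (distance of bowl from where it was at the start of the episode above 0.03 m).
It fails at once if the mug is shoved more than 30 mm (distance of mug from where it was at the start of the episode above 0.03 m).
It fails at once if the wooden block is shoved more than 30 mm (distance of wood_block from where it was at the start of the episode above 0.03 m).
Of upper1, upper2, upper3 only 2 to 3 are there at a start; the rules pass over those that are not, and their reading is None.
At some moment in a run one of lower1, lower2, lower3 may be knocked a few centimetres aside while the robot is not near it.
Once in a run the grip may slacken for a moment while it holds something.
It also fails if it takes over 210 s, if anything falls off the work surface, if the arm or the gripper's body presses on something with over 40 N, if the wrist force passes 120 N, or if a joint passes its speed limit or range.

### The arm

A 6-joint arm with a two-finger parallel gripper is mounted at the origin on the work surface. World frame = base frame: x ahead of the robot, y to its left, z up, the work surface at z = 0. Lengths are in m, angles in rad, forces in N, time in s.
With the tool pointing down it reaches from about 0.3 to 0.875 m from the base axis. Payload 6.4 kg.
Tool frame: the origin (TCP) lies between the finger pads; the fingertips stand 19 mm ahead of it and the grasp point (between the pads) is the TCP (ctrl.tips_ahead is the z of the fingertips in the tool frame, in m); z points along the fingers, y is the line along which they close (so a half turn about z gives the same grasp; the last joint's range is limited). The gripper opens to 85 mm and grips with 20 to 120 N. Pads are 22 mm wide; open, the fingers measure 114 mm over their backs; the gripper's body (76 mm by 85 mm) begins 54 mm behind the grasp point. The pads swing forward as they close: fully open they stand 13 mm farther back than shut.
Start: joints at [-1.314, 0.181, 1.607, -0, 1.354, -0.206], TCP at [0.257, -0.515, 0.25] pointing down, gripper open.
Joint ranges: [-2.99, 2.99], [-0.89, 2.07], [0.3, 2.58], [-1.14, 4.28], [0, 2.63], [-3.12, 3.12]. Speed limits (rad/s): [2.57, 2.57, 3.01, 3.14, 3.14, 3.14].

### API

Orientations are given as a unit quaternion [w, x, y, z].
In Python, from bench import readout, vision, ctrl gives the robot as it stands.
- The arm moves only by the tool play_rows, never from a script. Its arguments are lists of equal length, an entry for each row: "xyz": the shift along the tool's x, y, z in mm, a list of three; "rot": the turn, a rotation vector about the tool's x, y, z in rad, a list of three; "grip": the opening, from 0 (shut) to 1 (fully open). In form: {"xyz": [[x, y, z], ...], "rot": [[rx, ry, rz], ...], "grip": [grip, ...]}. A call has exactly 10 rows; each row is the pose to reach, as a shift and turn from the pose commanded when the call began, along the tool's axes at that moment; what a row does not reach only later rows make up. A row lasts 1/8 s, in which the tool goes at most 62.5 mm and 10.7 degrees, less where a joint would pass 70% of its speed; a pose out of reach is approached as far as the arm can. A call with a gripper value outside its range is refused whole. The fingers move at their own pace and stop on an object; the grip force is fixed at half the most. Time passes only in rows, so rows that repeat a pose let the fingers close, or fill a call up. It gives the time, the measured TCP pose, the force, the opening and the grip force at its end, in the units of the state.
- readout.get_obs(): the state, without advancing time (a new reading comes with each control period).
- vision.camera(name): name is "scene" or "top"; returns a dict with "color" (400x640x3 uint8, red, green, blue), "depth" (400x640 float32, m along the optical axis (not along the pixel's ray), 0 where there is no reading), "camera_matrix" (3x3 intrinsics, pixels), "extrinsics" (4x4, takes a point from camera to world coordinates). Camera axes: x right, y down, z forward; pixel columns grow to the right and rows downward; lengths in m; the calibration is good to about 2 mm. A picture is of the moment at which its call begins.
- ctrl.hand_in(): hands the job in; it is judged then, once.
The state is a dict: "time_s": time; "q": joint angles; "dq": joint speeds; "joint_efforts": joint torques, N m; "eef_pos": TCP position; "eef_rot": TCP orientation; "wrist_force": force on the tool from outside, world axes, zero at the start; "torque": the same for the moment, N m; "opening": opening from 0.0 (shut) to 1.0 (fully open); "grasp_force": force on a finger pad.
Only numpy, scipy, OpenCV 4.12 (cv2) and the standard library are available. Lean on these libraries where they do the work, as an engineer would, in place of code of your own. Each camera call takes 0.05 s, during which the arm holds its last target. There are 200 camera calls.

## Working session

There is one attempt and no reset: what is moved stays moved. The work goes in short steps, Python scripts to look and compute and a tool call to move; the robot and the scene stay as the last step left them, time stands still between calls to the robot, and variables do not carry over. Pictures are saved under pics/ and viewed, at most 14 in all, crops included, and the job is handed in when it is done.

Besides the shell and the picture viewer there is one more tool, called after ">>>" by a JSON object that holds its "api" and its "payload", one argument or row to a line. play_rows: Moves the arm, as the interface text tells. Its arguments: {"type":"object","properties":{"xyz":{"type":"array","items":{"type":"array","items":{"type":"number"}}},"rot":{"type":"array","items":{"type":"array","items":{"type":"number"}}},"grip":{"type":"array","items":{"type":"number"}}},"required":["xyz","rot","grip"]}

```bash
mkdir -p pics; cat > h.py <<'E'
import numpy as np, cv2
from bench import readout, vision, ctrl
def cam(n):
    c=vision.camera(n); K=np.array(c["camera_matrix"]);T=np.array(c["extrinsics"]);d=c["depth"]
    v,u=np.mgrid[0:400,0:640]
    P=np.stack([(u-K[0,2])/K[0,0]*d,(v-K[1,2])/K[1,1]*d,d],-1)@T[:3,:3].T+T[:3,3]
    P[d<=0]=np.nan
    return c,P
def save(n,img): cv2.imwrite(f"pics/{n}.png",cv2.cvtColor(img,cv2.COLOR_RGB2BGR))
E
python3 - <<'E'
from h import *
for n in("top","scene"):
    c,P=cam(n);save(n+"0",c["color"]);print(n,c["extrinsics"].round(3).tolist(),c["camera_matrix"].round(1).tolist())
    np.savez(f"{n}0.npz",col=c["color"],P=P)
print(readout.get_obs())
E
```

```text
top [[0.033, -0.973, 0.227, 0.4], [-0.999, -0.033, 0.004, 0.003], [0.004, -0.227, -0.974, 1.087], [0.0, 0.0, 0.0, 1.0]] [[363.1, 0.0, 321.0], [0.0, 363.1, 191.2], [0.0, 0.0, 1.0]]
scene [[0.818, 0.439, -0.372, 0.928], [0.575, -0.606, 0.549, -0.444], [0.016, -0.663, -0.748, 0.712], [0.0, 0.0, 0.0, 1.0]] [[369.2, 0.0, 322.6], [0.0, 369.2, 199.3], [0.0, 0.0, 1.0]]
{'time_s': 0.1, 'q': array([-1.31429169e+00,  1.81488188e-01,  1.60791637e+00,  2.57601159e-05,
        1.35382750e+00, -2.06344956e-01]), 'dq': array([-0.0001702 , -0.00213327, -0.0004595 , -0.0009664 ,  0.00185666,
       -0.0006484 ]), 'joint_efforts': array([ 4.32162033e-04, -4.45876050e+01, -3.52235949e+01, -2.90299768e-04,
        4.15331204e-03,  2.23259235e-06]), 'eef_pos': array([ 0.25661266, -0.51402784,  0.24945814]), 'eef_rot': array([-8.19757869e-04,  9.73340896e-01,  2.29361784e-01, -7.98395264e-06]), 'wrist_force': array([ 0.33904366,  0.69972921, -0.18285537]), 'torque': array([-0.00198206,  0.00694076,  0.00930926]), 'grasp_force': 0.0, 'opening': 0.9988186155733638}
```

View pics/top0.png

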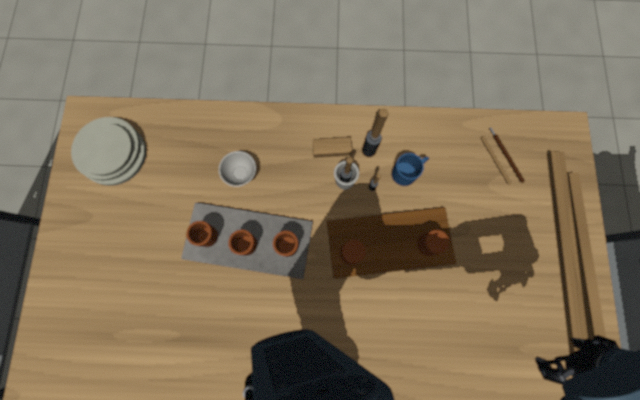

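View pics/scene0.png

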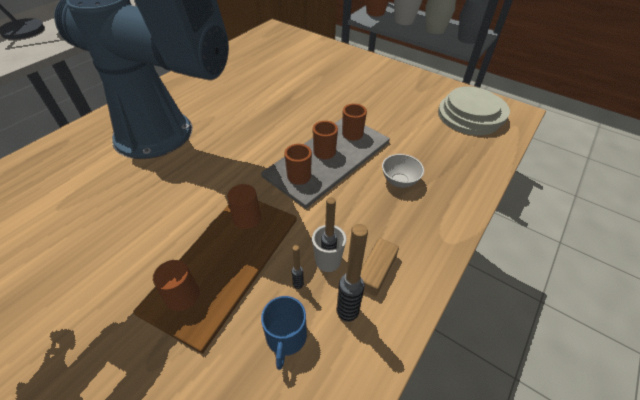

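Top view: uprights on the grey shelf at (200,233), (242,242) and (286,243); two mouth-down tumblers on the board at (354,250) and (433,241). There are three brushes: a big one at (376,130), a small one at (374,180), and one in the white jar at (346,172). The jar one is the middle-sized and the only one in the jar, so it fits. I'll measure and crop to confirm.

```bash
cat >> h.py <<'E'
def tumblers(col,P):
    """red things near z=.103: circle fits to rim/top outline"""
    h=cv2.cvtColor(col,cv2.COLOR_RGB2HSV)
    m=((h[...,0]<12)&(h[...,1]>120)&(P[...,2]>.05)&(P[...,0]>.2)).astype(np.uint8)
    n,l,s,c=cv2.connectedComponentsWithStats(m)
    out=[]
    for i in range(1,n):
        if s[i,4]<60: continue
        p=P[(l==i)]; zt=np.nanpercentile(p[:,2],95); q=p[p[:,2]>zt-.012]
        (x,y),r=cv2.minEnclosingCircle(q[:,:2].astype(np.float32))
        out.append((c[i].round().tolist(),round(x,4),round(y,4),round(r,4),round(float(zt),4),len(q)))
    return out
E
python3 - <<'E'
from h import *
for n in("top","scene"):
    d=np.load(n+"0.npz");col,P=d["col"],d["P"]
    for t in tumblers(col,P):print(n,t)
    z=P[...,2]
    # tall things in the brush area
    m=((z>.12)&(P[...,0]>.45)&(P[...,0]<.8)&(P[...,1]>-.3)&(P[...,1]<.2)).astype(np.uint8)
    k,l,s,c=cv2.connectedComponentsWithStats(m)
    for i in range(1,k):
        p=P[l==i]; t=p[p[:,2]>p[:,2].max()-.008]
        print(n,"tall",c[i].round(),len(p),p.mean(0).round(3),"ztop",p[:,2].max().round(3),t.mean(0).round(4),np.ptp(t[:,:2],axis=0).round(3))
    g=col.astype(int);w=(g.min(-1)>95)&(np.ptp(g,axis=-1)<40)&(z>.07)&(z<.1)&(P[...,0]>.45)&(P[...,1]<.0)&(P[...,1]>-.2)
    q=P[w];print(n,"jar",len(q),cv2.minEnclosingCircle(q[:,:2].astype(np.float32)) if len(q) else 0)
    if n=="scene": save("crop",cv2.resize(col[180:330,230:410],None,fx=4,fy=4))
E
```

```text
top ([201.0, 234.0], 0.5032, 0.3338, 0.0334, 0.1032, 134)
top ([241.0, 242.0], 0.4828, 0.2181, 0.0332, 0.1036, 142)
top ([285.0, 242.0], 0.484, 0.0978, 0.0334, 0.1042, 125)
top ([434.0, 242.0], 0.5012, -0.3092, 0.0319, 0.1052, 290)
top ([352.0, 252.0], 0.4685, -0.085, 0.032, 0.1054, 302)
top tall [378. 125.] 321 [ 0.783 -0.134  0.216] ztop 0.28 [ 0.7883 -0.1363  0.2768] [0.021 0.022]
top tall [348. 165.] 99 [ 0.686 -0.061  0.179] ztop 0.211 [ 0.6889 -0.0618  0.2068] [0.017 0.016]
top tall [378. 176.] 25 [ 0.669 -0.146  0.135] ztop 0.142 [ 0.67   -0.1464  0.1388] [0.01  0.011]
top jar 177 ((0.6895511150360107, -0.06222166493535042), 0.035540368407964706)
scene ([354.0, 117.0], 0.5061, 0.3302, 0.0354, 0.1025, 185)
scene ([325.0, 135.0], 0.4827, 0.2151, 0.0349, 0.1025, 204)
scene ([298.0, 159.0], 0.4841, 0.0947, 0.0349, 0.1028, 237)
scene ([243.0, 202.0], 0.4695, -0.0911, 0.032, 0.104, 443)
scene ([174.0, 282.0], 0.5032, -0.3147, 0.0315, 0.1043, 733)
scene tall [330. 215.] 318 [ 0.692 -0.071  0.171] ztop 0.209 [ 0.6905 -0.0683  0.2063] [0.016 0.017]
scene tall [354. 255.] 834 [ 0.791 -0.15   0.218] ztop 0.28 [ 0.7897 -0.1432  0.2769] [0.022 0.025]
scene tall [295. 250.] 62 [ 0.672 -0.153  0.134] ztop 0.141 [ 0.6714 -0.1523  0.1382] [0.012 0.011]
scene tall [360. 276.] 1 [ 0.799 -0.131  0.138] ztop 0.138 [ 0.7992 -0.1311  0.1381] [0. 0.]
scene tall [342. 279.] 1 [ 0.772 -0.146  0.12 ] ztop 0.12 [ 0.7719 -0.1455  0.1201] [0. 0.]
scene tall [346. 290.] 1 [ 0.79 -0.16  0.12] ztop 0.12 [ 0.7896 -0.1598  0.1204] [0. 0.]
scene jar 237 ((0.6831454038619995, -0.0946187973022461), 0.06484333425760269)
```

View pics/crop.png

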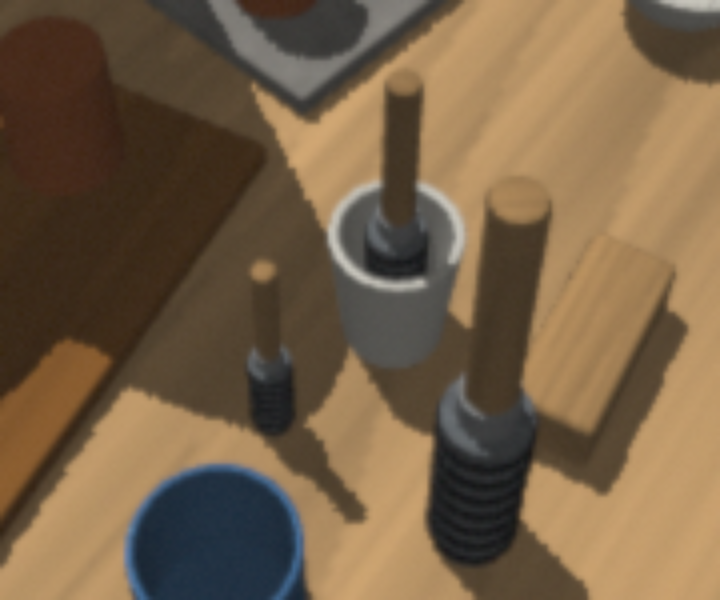

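The crop confirms it: the middle-sized brush (about 200 mm by ztop) stands in the white jar. The short one at left and the thick tall one at right stand free on the table. Next I go above the jar brush.

>>> {"api": "play_rows", "payload": {
  "xyz": [
    [30,-10,-10],
    [85,-30,-25],
    [145,-52,-40],
    [205,-73,-51],
    [265,-94,-51],
    [325,-115,-51],
    [385,-137,-51],
    [445,-158,-51],
    [505,-179,-51],
    [550,-195,-51]
  ],
  "rot": [
    [0,0,0.04],
    [0,0,0.08],
    [0,0,0.13],
    [0,0,0.18],
    [0,0,0.23],
    [0,0,0.28],
    [0,0,0.33],
    [0,0,0.38],
    [0,0,0.43],
    [0,0,0.463]
  ],
  "grip": [1,1,1,1,1,1,1,1,1,1]
}}

```text
time_s: 1.35
eef_pos: [0.6629, -0.0926, 0.3007]
eef_rot: [-0.0, 1.0, -0.001, -0.0]
wrist_force: [0.5, -0.9, -0.2]
opening: 0.995
grasp_force: 0.0
```

```bash
cat >> h.py <<'E'
from scipy.spatial.transform import Rotation as R
def st(target=None):
    o=readout.get_obs();p=o["eef_pos"];q=o["eef_rot"];r=R.from_quat(np.r_[q[1:],q[0]])
    print("t",round(o["time_s"],2),"tcp",p.round(4),"open",round(o["opening"],3),"F",o["wrist_force"].round(1),"gf",round(o["grasp_force"],1))
    print(" toolx",r.as_matrix()[:,0].round(3),"z",r.as_matrix()[:,2].round(4))
    if target is not None: print(" need mm tool",(r.inv().apply(np.array(target)-p)*1000).round(1))
    return o,r
E
python3 -c "
from h import *
st([.690,-.065,.30])"
```

```text
t 1.35 tcp [ 0.6629 -0.0926  0.3007] open 0.995 F [ 0.5 -0.9 -0.2] gf 0.0
 toolx [ 1.    -0.001 -0.001] z [-7.e-04  2.e-04 -1.e+00]
 need mm tool [ 27.1 -27.6   0.7]
```

>>> {"api": "play_rows", "payload": {
  "xyz": [
    [10,-10,0],
    [22,-22,0],
    [27,-27.5,0],
    [27,-27.5,15],
    [27,-27.5,40],
    [27,-27.5,65],
    [27,-27.5,90],
    [27,-27.5,110],
    [27,-27.5,117],
    [27,-27.5,117]
  ],
  "rot": [
    [0,0,0],
    [0,0,0],
    [0,0,0],
    [0,0,0],
    [0,0,0],
    [0,0,0],
    [0,0,0],
    [0,0,0],
    [0,0,0],
    [0,0,0]
  ],
  "grip": [1,1,1,1,1,1,1,1,1,1]
}}

```text
time_s: 2.6
eef_pos: [0.6886, -0.0673, 0.184]
eef_rot: [-0.0, 1.0, -0.0, -0.0]
wrist_force: [0.4, -0.6, 0.1]
opening: 1.0
grasp_force: 0.0
```

>>> {"api": "play_rows", "payload": {
  "xyz": [
    [0,0,0],
    [0,0,0],
    [0,0,0],
    [0,0,0],
    [0,0,0],
    [0,0,0],
    [0,0,0],
    [0,0,0],
    [0,0,0],
    [0,0,0]
  ],
  "rot": [
    [0,0,0],
    [0,0,0],
    [0,0,0],
    [0,0,0],
    [0,0,0],
    [0,0,0],
    [0,0,0],
    [0,0,0],
    [0,0,0],
    [0,0,0]
  ],
  "grip": [0.8,0.6,0.4,0.2,0,0,0,0,0,0]
}}

```text
time_s: 3.85
eef_pos: [0.689, -0.0669, 0.1846]
eef_rot: [-0.0, 1.0, -0.0, 0.0]
wrist_force: [0.1, 1.5, 4.1]
opening: 0.194
grasp_force: 59.0
```

```bash
python3 -c "
from h import *
st([.690,-.065,.32])"
```

```text
t 3.85 tcp [ 0.689  -0.0669  0.1846] open 0.194 F [0.1 1.5 4.1] gf 59.0
 toolx [ 1.    -0.     0.001] z [ 6.e-04  0.e+00 -1.e+00]
 need mm tool [   1.1   -1.9 -135.4]
```

>>> {"api": "play_rows", "payload": {
  "xyz": [
    [0,0,-10],
    [0,0,-25],
    [0,0,-45],
    [0,0,-65],
    [0,0,-85],
    [0,0,-105],
    [0,0,-125],
    [0,0,-135],
    [0,0,-135],
    [0,0,-135]
  ],
  "rot": [
    [0,0,0],
    [0,0,0],
    [0,0,0],
    [0,0,0],
    [0,0,0],
    [0,0,0],
    [0,0,0],
    [0,0,0],
    [0,0,0],
    [0,0,0]
  ],
  "grip": [0,0,0,0,0,0,0,0,0,0]
}}

```text
time_s: 5.1
eef_pos: [0.6884, -0.0669, 0.3181]
eef_rot: [-0.0, 1.0, -0.0, -0.001]
wrist_force: [-0.1, 0.3, -1.2]
opening: 0.193
grasp_force: 58.5
```

```bash
cat >> h.py <<'E'
def brush(P,tcp,zlo,zhi):
    m=(np.linalg.norm(P[...,:2]-tcp[:2],axis=-1)<.05)&(P[...,2]>zlo)&(P[...,2]<zhi)
    q=P[m]; print("  brush pts",len(q),"mean",q.mean(0).round(4),"min",np.nanmin(q,0).round(4) ,"max",np.nanmax(q,0).round(4))
def look(name):
    for n in("top","scene"):
        c,P=cam(n);save(f"{n}_{name}",c["color"])
        print(n);[print("  ",t) for t in tumblers(c["color"],P)]
        yield n,c["color"],P
E
python3 - <<'E'
from h import *
o,r=st([.5,.33,.32])
for n,c,P in look("lift"):
    p=o["eef_pos"]
    for a,b in((.12,.16),(.16,.2),(.2,.23),(.24,.28)):brush(P,p,a,b)
    z=P[...,2]
    w=(z>.078)&(z<.1)&(np.linalg.norm(P[...,:2]-[.69,-.065],axis=-1)<.045); q=P[w]
    print("jar",len(q),cv2.minEnclosingCircle(q[:,:2].astype(np.float32)),np.median(q[:,2]))
E
```

```text
t 5.1 tcp [ 0.6884 -0.0669  0.3181] open 0.193 F [-0.1  0.3 -1.2] gf 58.5
 toolx [ 1.    -0.    -0.002] z [-1.7e-03  5.0e-04 -1.0e+00]
 need mm tool [-188.5 -396.9   -1.4]
top
   ([200.0, 233.0], 0.5033, 0.334, 0.0335, 0.1036, 125)
   ([241.0, 242.0], 0.4823, 0.2187, 0.033, 0.1038, 135)
   ([432.0, 243.0], 0.5011, -0.3091, 0.0317, 0.1053, 238)h.py:31: RuntimeWarning: Mean of empty slice.
  q=P[m]; print("  brush pts",len(q),"mean",q.mean(0).round(4),"min",np.nanmin(q,0).round(4) ,"max",np.nanmax(q,0).round(4))
  ret = um.true_divide(
Traceback (most recent call last):
  File "h.py", line 31, in brush
    q=P[m]; print("  brush pts",len(q),"mean",q.mean(0).round(4),"min",np.nanmin(q,0).round(4) ,"max",np.nanmax(q,0).round(4))
                                                                       ~~~~~~~~~^^^^^
ValueError: zero-size array to reduction operation fmin which has no identity
```

```bash
sed -i 's/    q=P\[m\]; print("  brush/    q=P[m]\n    if len(q)>3: print("  brush/' h.py
python3 - <<'E'
from h import *
o,r=st()
for n,c,P in look("lift"):
    p=o["eef_pos"]
    for a,b in((.12,.16),(.16,.2),(.2,.23),(.24,.28)):brush(P,p,a,b)
    z=P[...,2]
    w=(z>.078)&(z<.1)&(np.linalg.norm(P[...,:2]-[.69,-.065],axis=-1)<.045); q=P[w]
    if len(q): print("jar",len(q),cv2.minEnclosingCircle(q[:,:2].astype(np.float32)),np.median(q[:,2]))
E
```

```text
t 5.15 tcp [ 0.6883 -0.0669  0.3179] open 0.193 F [-0.3  0.  -1.2] gf 58.5
 toolx [ 1.    -0.    -0.002] z [-2.1e-03  5.0e-04 -1.0e+00]
top
   ([200.0, 233.0], 0.5025, 0.3342, 0.0331, 0.1036, 123)
   ([241.0, 242.0], 0.4825, 0.2183, 0.0332, 0.1042, 149)
   ([432.0, 242.0], 0.5019, -0.3074, 0.0316, 0.1047, 228)
scene
   ([360.0, 120.0], 0.6034, 0.1722, 0.2121, 0.1023, 57)
   ([298.0, 160.0], 0.5698, -0.0008, 0.1604, 0.1026, 225)
   ([243.0, 202.0], 0.4701, -0.0904, 0.0317, 0.104, 473)
   ([174.0, 281.0], 0.5026, -0.315, 0.0316, 0.1044, 837)
  brush pts 85 mean [ 0.6956 -0.0784  0.1515] min [ 0.675  -0.0852  0.1421] max [ 0.7054 -0.0599  0.16  ]
  brush pts 242 mean [ 0.6952 -0.0786  0.1809] min [ 0.6776 -0.086   0.1603] max [ 0.7056 -0.0576  0.1998]
  brush pts 253 mean [ 0.694  -0.0768  0.2183] min [ 0.6727 -0.0859  0.2001] max [ 0.7053 -0.0544  0.23  ]
  brush pts 173 mean [ 0.6922 -0.0742  0.2595] min [ 0.6809 -0.0785  0.2401] max [ 0.6979 -0.0629  0.2799]
jar 365 ((0.689967155456543, -0.0669851154088974), 0.036648206412792206) 0.08810861408366144
```

View pics/scene_lift.png

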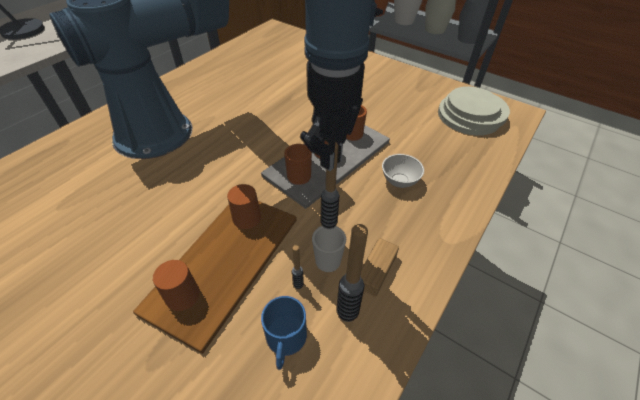

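The scene shows the brush held vertical at (330,200) above the jar. The scene camera agrees with the TCP to about 1 mm, while the top camera is biased about +5 mm in y. Next I go above the left tumbler.

>>> {"api": "play_rows", "payload": {
  "xyz": [
    [-10,-20,0],
    [-30,-60,0],
    [-53,-115,0],
    [-76,-165,0],
    [-99,-215,0],
    [-122,-265,0],
    [-145,-315,0],
    [-167,-360,0],
    [-180,-390,0],
    [-183,-398,0]
  ],
  "rot": [
    [0,0,0],
    [0,0,0],
    [0,0,0],
    [0,0,0],
    [0,0,0],
    [0,0,0],
    [0,0,0],
    [0,0,0],
    [0,0,0],
    [0,0,0]
  ],
  "grip": [0,0,0,0,0,0,0,0,0,0]
}}

```text
time_s: 6.5
eef_pos: [0.5037, 0.3334, 0.3193]
eef_rot: [-0.0, 1.0, 0.002, -0.0]
wrist_force: [0.4, 0.2, -0.2]
opening: 0.19
grasp_force: 58.5
```

```bash
python3 - <<'E'
from h import *
o,r=st([.505,.331,.211])
for n,c,P in look("l1"):
    p=o["eef_pos"]
    for a,b in((.14,.17),(.17,.2),(.2,.22),(.24,.28)):brush(P,p,a,b)
E
```

```text
t 6.5 tcp [0.5037 0.3334 0.3193] open 0.19 F [ 0.4  0.2 -0.2] gf 58.5
 toolx [ 1.     0.003 -0.001] z [-5.e-04  4.e-04 -1.e+00]
 need mm tool [  1.4   2.5 108.3]
top
   ([203.0, 235.0], 0.5026, 0.3341, 0.0329, 0.1063, 107)
   ([239.0, 240.0], 0.4829, 0.2186, 0.0328, 0.1046, 107)
   ([289.0, 236.0], 0.4909, 0.0938, 0.0317, 0.104, 61)
   ([432.0, 244.0], 0.5013, -0.3078, 0.0311, 0.1046, 178)
   ([352.0, 252.0], 0.4681, -0.0845, 0.0317, 0.1053, 189)
  brush pts 42 mean [0.5004 0.324  0.158 ] min [0.4879 0.3185 0.1482] max [0.519  0.3392 0.1674]
  brush pts 62 mean [0.5004 0.3237 0.1854] min [0.4879 0.3184 0.1707] max [0.5188 0.3393 0.2   ]
  brush pts 39 mean [0.5022 0.3245 0.2107] min [0.4878 0.3189 0.2004] max [0.5205 0.341  0.2199]
  brush pts 39 mean [0.4999 0.3295 0.2538] min [0.4955 0.3257 0.2401] max [0.5103 0.3402 0.2781]
scene
   ([353.0, 118.0], 0.5033, 0.3293, 0.0341, 0.1023, 174)
   ([325.0, 135.0], 0.483, 0.2152, 0.0352, 0.1022, 183)
   ([298.0, 160.0], 0.4836, 0.0944, 0.0341, 0.1025, 220)
   ([243.0, 201.0], 0.4698, -0.0893, 0.033, 0.1041, 517)
   ([174.0, 281.0], 0.5022, -0.3149, 0.0321, 0.1044, 843)
  brush pts 104 mean [0.5097 0.3208 0.1565] min [0.4901 0.3136 0.1418] max [0.5213 0.3396 0.17  ]
  brush pts 128 mean [0.5098 0.3205 0.1853] min [0.4899 0.3127 0.17  ] max [0.5206 0.338  0.1999]
  brush pts 84 mean [0.51   0.3208 0.2102] min [0.4914 0.3127 0.2005] max [0.521  0.3409 0.22  ]
  brush pts 114 mean [0.5069 0.3252 0.2591] min [0.4958 0.3192 0.2401] max [0.5134 0.3368 0.2793]
```

View pics/scene_l1.png

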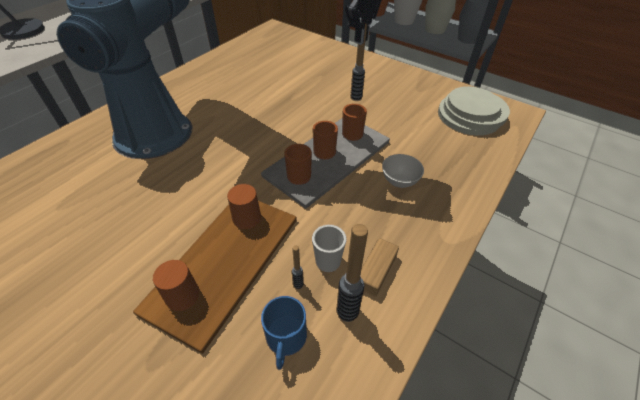

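The brush hangs at (358,80) just above the left tumbler (354,118), and everything else is in place. Brushing tumbler 1.

>>> {"api": "play_rows", "payload": {
  "xyz": [
    [1,2,12],
    [1,2,30],
    [1,2,48],
    [1,2,65],
    [1,2,82],
    [1,2,96],
    [1,2,106],
    [1,2,108],
    [1,2,108],
    [1,2,108]
  ],
  "rot": [
    [0,0,0],
    [0,0,0],
    [0,0,0],
    [0,0,0],
    [0,0,0],
    [0,0,0],
    [0,0,0],
    [0,0,0],
    [0,0,0],
    [0,0,0]
  ],
  "grip": [0,0,0,0,0,0,0,0,0,0]
}}

```text
time_s: 7.85
eef_pos: [0.5073, 0.3292, 0.2121]
eef_rot: [-0.0, 1.0, -0.0, 0.001]
wrist_force: [-0.2, -1.2, -1.3]
opening: 0.191
grasp_force: 58.5
```

```bash
python3 - <<'E'
from h import *
o,r=st([.5045,.3315,.211])
for n,c,P in look("b1"):
    p=o["eef_pos"]
    for a,b in((.12,.16),(.16,.19)):brush(P,p,a,b)
E
```

```text
t 7.85 tcp [0.5073 0.3292 0.2121] open 0.191 F [-0.2 -1.2 -1.3] gf 58.5
 toolx [ 1.    -0.     0.001] z [ 1.3e-03  5.0e-04 -1.0e+00]
 need mm tool [-2.8 -2.3  1.1]
top
   ([203.0, 236.0], 0.5022, 0.3326, 0.0327, 0.1041, 97)
   ([241.0, 242.0], 0.4824, 0.2179, 0.0331, 0.1041, 132)
   ([285.0, 243.0], 0.4839, 0.0982, 0.0332, 0.104, 130)
   ([433.0, 243.0], 0.5014, -0.308, 0.0318, 0.1049, 230)
   ([355.0, 246.0], 0.4753, -0.0861, 0.0295, 0.1045, 123)
   ([348.0, 256.0], 0.4577, -0.0692, 0.025, 0.1054, 81)
  brush pts 39 mean [0.5018 0.3257 0.1309] min [0.4927 0.3165 0.1202] max [0.5113 0.3418 0.1537]
scene
   ([353.0, 120.0], 0.5035, 0.3302, 0.0348, 0.1027, 141)
   ([325.0, 135.0], 0.4828, 0.2137, 0.034, 0.1023, 192)
   ([298.0, 160.0], 0.4846, 0.0949, 0.035, 0.1026, 221)
   ([243.0, 201.0], 0.4691, -0.0898, 0.0324, 0.1042, 514)
   ([173.0, 281.0], 0.5025, -0.3146, 0.0319, 0.1044, 842)
  brush pts 102 mean [0.5106 0.3207 0.1383] min [0.4963 0.3096 0.12  ] max [0.519  0.3338 0.16  ]
  brush pts 63 mean [0.5107 0.3212 0.1748] min [0.5018 0.3166 0.1601] max [0.5165 0.3316 0.1887]
```

>>> {"api": "play_rows", "payload": {
  "xyz": [
    [-1,-1,-8],
    [-2,-2,-25],
    [-2,-2,-42],
    [-2,-2,-47],
    [-2,-2,-47],
    [-2,-2,-47],
    [-2,-2,-40],
    [-2,-2,-22],
    [-2,-2,-6],
    [-2,-2,0]
  ],
  "rot": [
    [0,0,0],
    [0,0,0],
    [0,0,0],
    [0,0,0],
    [0,0,0],
    [0,0,0],
    [0,0,0],
    [0,0,0],
    [0,0,0],
    [0,0,0]
  ],
  "grip": [0,0,0,0,0,0,0,0,0,0]
}}

```text
time_s: 9.2
eef_pos: [0.5038, 0.3306, 0.2087]
eef_rot: [0.001, 1.0, -0.0, -0.002]
wrist_force: [0.8, 0.2, -1.3]
opening: 0.196
grasp_force: 58.4
```

>>> {"api": "play_rows", "payload": {
  "xyz": [
    [0,0,0],
    [0,0,0],
    [0,0,-8],
    [0,0,-25],
    [0,0,-45],
    [0,0,-65],
    [0,0,-85],
    [0,0,-102],
    [0,0,-108],
    [0,0,-108]
  ],
  "rot": [
    [0,0,0],
    [0,0,0],
    [0,0,0],
    [0,0,0],
    [0,0,0],
    [0,0,0],
    [0,0,0],
    [0,0,0],
    [0,0,0],
    [0,0,0]
  ],
  "grip": [0,0,0,0,0,0,0,0,0,0]
}}

```text
time_s: 10.45
eef_pos: [0.505, 0.3311, 0.3197]
eef_rot: [-0.0, 1.0, -0.0, 0.0]
wrist_force: [0.4, -0.1, -0.3]
opening: 0.193
grasp_force: 58.4
```

```bash
python3 - <<'E'
from h import *
o,r=st([.4835,.2160,.319])
for n,c,P in look("b2"):
    p=o["eef_pos"]
    for a,b in((.12,.16),(.16,.22),(.24,.28)):brush(P,p,a,b)
E
```

```text
t 10.45 tcp [0.505  0.3311 0.3197] open 0.193 F [ 0.4 -0.1 -0.3] gf 58.4
 toolx [ 1.    -0.     0.001] z [ 6.e-04  3.e-04 -1.e+00]
 need mm tool [-21.5 115.1   0.7]
top
   ([203.0, 239.0], 0.5012, 0.3332, 0.0319, 0.1058, 75)
   ([241.0, 242.0], 0.4824, 0.2183, 0.0331, 0.104, 135)
   ([285.0, 242.0], 0.4833, 0.0996, 0.0336, 0.1046, 115)
   ([430.0, 243.0], 0.501, -0.3085, 0.0314, 0.1052, 182)
   ([352.0, 251.0], 0.4685, -0.085, 0.032, 0.1052, 215)
  brush pts 26 mean [0.5016 0.3219 0.1528] min [0.489  0.3161 0.1455] max [0.5205 0.3348 0.1597]
  brush pts 114 mean [0.5018 0.3214 0.1903] min [0.4891 0.3155 0.1618] max [0.5216 0.3353 0.2195]
  brush pts 41 mean [0.5014 0.3272 0.2525] min [0.496  0.3233 0.24  ] max [0.5106 0.338  0.2763]
scene
   ([354.0, 117.0], 0.5051, 0.3314, 0.0352, 0.1021, 182)
   ([325.0, 135.0], 0.4843, 0.2142, 0.034, 0.1025, 189)
   ([298.0, 160.0], 0.484, 0.0949, 0.0342, 0.1023, 216)
   ([243.0, 201.0], 0.4696, -0.0896, 0.0325, 0.1041, 514)
   ([173.0, 281.0], 0.5022, -0.3144, 0.0324, 0.1044, 843)
  brush pts 65 mean [0.5097 0.3182 0.1508] min [0.4903 0.3103 0.1422] max [0.5218 0.3336 0.1599]
  brush pts 259 mean [0.5105 0.3183 0.1903] min [0.4894 0.3086 0.1603] max [0.5219 0.3375 0.2197]
  brush pts 112 mean [0.5077 0.3231 0.2598] min [0.4972 0.3184 0.2401] max [0.515  0.3347 0.2799]
```

>>> {"api": "play_rows", "payload": {
  "xyz": [
    [-2,8,0],
    [-6,30,0],
    [-12,60,0],
    [-17,90,0],
    [-21,110,0],
    [-21.5,115,0],
    [-21.5,115,0],
    [-21.5,115,10],
    [-21.5,115,25],
    [-21.5,115,40]
  ],
  "rot": [
    [0,0,0],
    [0,0,0],
    [0,0,0],
    [0,0,0],
    [0,0,0],
    [0,0,0],
    [0,0,0],
    [0,0,0],
    [0,0,0],
    [0,0,0]
  ],
  "grip": [0,0,0,0,0,0,0,0,0,0]
}}

```text
time_s: 11.8
eef_pos: [0.4829, 0.2164, 0.2775]
eef_rot: [0.0, 1.0, 0.0, -0.001]
wrist_force: [-0.9, 0.1, -1.1]
opening: 0.193
grasp_force: 58.7
```

```bash
python3 - <<'E'
from h import *
o,r=st([.4835,.2160,.211])
for n,c,P in look("b2b"): pass
E
```

```text
t 11.8 tcp [0.4829 0.2164 0.2775] open 0.193 F [-0.9  0.1 -1.1] gf 58.7
 toolx [ 1.     0.    -0.001] z [-1.4e-03 -2.0e-04 -1.0e+00]
 need mm tool [ 0.7  0.4 66.5]
top
   ([287.0, 241.0], 0.4834, 0.0983, 0.033, 0.1041, 99)
   ([430.0, 243.0], 0.5011, -0.3091, 0.0313, 0.1045, 168)
   ([244.0, 246.0], 0.4736, 0.2011, 0.0476, 0.1111, 75)
   ([352.0, 251.0], 0.4685, -0.0847, 0.0317, 0.1054, 199)
scene
   ([354.0, 117.0], 0.5053, 0.3299, 0.0344, 0.1023, 181)
   ([325.0, 137.0], 0.4856, 0.2149, 0.0347, 0.1029, 149)
   ([297.0, 160.0], 0.4834, 0.0931, 0.0347, 0.1025, 220)
   ([243.0, 201.0], 0.4694, -0.0896, 0.0327, 0.104, 518)
   ([173.0, 281.0], 0.5028, -0.3146, 0.0319, 0.1045, 839)
```

>>> {"api": "play_rows", "payload": {
  "xyz": [
    [0.5,0,15],
    [0.5,0,35],
    [0.5,0,55],
    [0.5,0,66],
    [0.5,0,68],
    [0.5,0,68],
    [0.5,0,68],
    [0.5,0,60],
    [0.5,0,40],
    [0.5,0,21]
  ],
  "rot": [
    [0,0,0],
    [0,0,0],
    [0,0,0],
    [0,0,0],
    [0,0,0],
    [0,0,0],
    [0,0,0],
    [0,0,0],
    [0,0,0],
    [0,0,0]
  ],
  "grip": [0,0,0,0,0,0,0,0,0,0]
}}

```text
time_s: 13.15
eef_pos: [0.4841, 0.2161, 0.2598]
eef_rot: [-0.0, 1.0, -0.0, 0.0]
wrist_force: [0.4, -1.3, -1.3]
opening: 0.198
grasp_force: 58.7
```

>>> {"api": "play_rows", "payload": {
  "xyz": [
    [0,0,0],
    [0,0,0],
    [0,0,0],
    [0,0,10],
    [0,0,28],
    [0,0,42],
    [0,0,47],
    [0,0,47],
    [0,0,47],
    [0,0,47]
  ],
  "rot": [
    [0,0,0],
    [0,0,0],
    [0,0,0],
    [0,0,0],
    [0,0,0],
    [0,0,0],
    [0,0,0],
    [0,0,0],
    [0,0,0],
    [0,0,0]
  ],
  "grip": [0,0,0,0,0,0,0,0,0,0]
}}

```text
time_s: 14.4
eef_pos: [0.4843, 0.2161, 0.2119]
eef_rot: [-0.0, 1.0, -0.0, 0.001]
wrist_force: [-0.1, -0.2, -0.8]
opening: 0.197
grasp_force: 58.7
```

>>> {"api": "play_rows", "payload": {
  "xyz": [
    [0,0,-8],
    [0,0,-25],
    [0,0,-45],
    [0,0,-65],
    [0,0,-85],
    [0,0,-102],
    [0,0,-108],
    [0,0,-108],
    [0,0,-108],
    [0,0,-108]
  ],
  "rot": [
    [0,0,0],
    [0,0,0],
    [0,0,0],
    [0,0,0],
    [0,0,0],
    [0,0,0],
    [0,0,0],
    [0,0,0],
    [0,0,0],
    [0,0,0]
  ],
  "grip": [0,0,0,0,0,0,0,0,0,0]
}}

```text
time_s: 15.65
eef_pos: [0.4835, 0.216, 0.3184]
eef_rot: [0.0, 1.0, -0.0, -0.001]
wrist_force: [-0.6, -0.2, -0.9]
opening: 0.19
grasp_force: 58.7
```

```bash
python3 - <<'E'
from h import *
o,r=st([.484,.0960,.319])
for n,c,P in look("b3"):
    p=o["eef_pos"]
    for a,b in((.12,.16),(.16,.22),(.24,.28)):brush(P,p,a,b)
E
```

```text
t 15.65 tcp [0.4835 0.216  0.3184] open 0.19 F [-0.6 -0.2 -0.9] gf 58.7
 toolx [ 1.    -0.    -0.002] z [-1.6e-03 -3.0e-04 -1.0e+00]
 need mm tool [  0.5 120.   -0.5]
top
   ([244.0, 245.0], 0.4709, 0.1882, 0.035, 0.1262, 8)
   ([431.0, 244.0], 0.5009, -0.3092, 0.0318, 0.1051, 163)
   ([286.0, 237.0], 0.4844, 0.0978, 0.0316, 0.1039, 61)
   ([352.0, 252.0], 0.4683, -0.0842, 0.0316, 0.106, 192)
  brush pts 16 mean [0.4769 0.2077 0.151 ] min [0.4679 0.2015 0.1448] max [0.4938 0.2218 0.1596]
  brush pts 65 mean [0.477  0.2067 0.1886] min [0.4677 0.2009 0.1616] max [0.492  0.2323 0.2191]
  brush pts 11 mean [0.4772 0.2139 0.2515] min [0.4746 0.2094 0.2409] max [0.48   0.2203 0.2727]
scene
   ([354.0, 117.0], 0.5044, 0.3301, 0.0344, 0.102, 187)
   ([325.0, 135.0], 0.485, 0.2142, 0.0346, 0.1026, 191)
   ([298.0, 160.0], 0.4843, 0.0957, 0.0349, 0.1025, 204)
   ([243.0, 201.0], 0.4693, -0.0892, 0.0335, 0.1038, 526)
   ([173.0, 281.0], 0.5022, -0.3147, 0.032, 0.1044, 834)
  brush pts 70 mean [0.4902 0.2041 0.1508] min [0.4713 0.1976 0.1412] max [0.5005 0.2199 0.1599]
  brush pts 281 mean [0.4899 0.2039 0.1903] min [0.4694 0.1952 0.1601] max [0.5014 0.2252 0.2199]
  brush pts 119 mean [0.4875 0.2082 0.2601] min [0.4763 0.2024 0.2403] max [0.4938 0.2207 0.28  ]
```

>>> {"api": "play_rows", "payload": {
  "xyz": [
    [0,8,0],
    [0,30,0],
    [0,60,0],
    [0,90,0],
    [0,112,0],
    [0,120,0],
    [0,120,0],
    [0,120,10],
    [0,120,25],
    [0,120,40]
  ],
  "rot": [
    [0,0,0],
    [0,0,0],
    [0,0,0],
    [0,0,0],
    [0,0,0],
    [0,0,0],
    [0,0,0],
    [0,0,0],
    [0,0,0],
    [0,0,0]
  ],
  "grip": [0,0,0,0,0,0,0,0,0,0]
}}

```text
time_s: 17.0
eef_pos: [0.4834, 0.0966, 0.2776]
eef_rot: [-0.0, 1.0, 0.0, -0.001]
wrist_force: [-0.4, 0.7, -1.3]
opening: 0.194
grasp_force: 58.7
```

```bash
python3 - <<'E'
from h import *
o,r=st([.484,.0960,.211])
for n,c,P in look("b3b"): pass
E
```

```text
t 17.0 tcp [0.4834 0.0966 0.2776] open 0.194 F [-0.4  0.7 -1.3] gf 58.7
 toolx [ 1.     0.001 -0.001] z [-1.2e-03  2.0e-04 -1.0e+00]
 need mm tool [ 0.7  0.6 66.6]
top
   ([192.0, 232.0], 0.5039, 0.3418, 0.0295, 0.1037, 55)
   ([433.0, 242.0], 0.5018, -0.3091, 0.0318, 0.1048, 242)
   ([351.0, 252.0], 0.4687, -0.0848, 0.0321, 0.1052, 225)
   ([241.0, 249.0], 0.4784, 0.2197, 0.0325, 0.104, 70)
scene
   ([354.0, 117.0], 0.5043, 0.3303, 0.0346, 0.1021, 186)
   ([325.0, 135.0], 0.4839, 0.2149, 0.0354, 0.1024, 204)
   ([298.0, 162.0], 0.484, 0.0947, 0.0345, 0.103, 180)
   ([243.0, 201.0], 0.4698, -0.0893, 0.0328, 0.1041, 523)
   ([173.0, 281.0], 0.503, -0.3144, 0.0318, 0.1044, 825)
```

>>> {"api": "play_rows", "payload": {
  "xyz": [
    [0,0,15],
    [0,0,35],
    [0,0,55],
    [0,0,66],
    [0,0,68],
    [0,0,68],
    [0,0,68],
    [0,0,60],
    [0,0,40],
    [0,0,21]
  ],
  "rot": [
    [0,0,0],
    [0,0,0],
    [0,0,0],
    [0,0,0],
    [0,0,0],
    [0,0,0],
    [0,0,0],
    [0,0,0],
    [0,0,0],
    [0,0,0]
  ],
  "grip": [0,0,0,0,0,0,0,0,0,0]
}}

```text
time_s: 18.35
eef_pos: [0.4841, 0.096, 0.2598]
eef_rot: [0.0, 1.0, -0.0, 0.0]
wrist_force: [-0.2, -1.0, -0.1]
opening: 0.189
grasp_force: 58.7
```

>>> {"api": "play_rows", "payload": {
  "xyz": [
    [0,0,0],
    [0,0,0],
    [0,0,0],
    [0,0,10],
    [0,0,28],
    [0,0,42],
    [0,0,47],
    [0,0,47],
    [0,0,47],
    [0,0,47]
  ],
  "rot": [
    [0,0,0],
    [0,0,0],
    [0,0,0],
    [0,0,0],
    [0,0,0],
    [0,0,0],
    [0,0,0],
    [0,0,0],
    [0,0,0],
    [0,0,0]
  ],
  "grip": [0,0,0,0,0,0,0,0,0,0]
}}

```text
time_s: 19.6
eef_pos: [0.4842, 0.096, 0.2119]
eef_rot: [0.0, 1.0, -0.0, 0.001]
wrist_force: [-0.3, -0.4, -1.0]
opening: 0.194
grasp_force: 58.7
```

>>> {"api": "play_rows", "payload": {
  "xyz": [
    [0,0,-8],
    [0,0,-25],
    [0,0,-45],
    [0,0,-65],
    [0,0,-85],
    [0,0,-102],
    [0,0,-108],
    [0,0,-108],
    [0,0,-108],
    [0,0,-108]
  ],
  "rot": [
    [0,0,0],
    [0,0,0],
    [0,0,0],
    [0,0,0],
    [0,0,0],
    [0,0,0],
    [0,0,0],
    [0,0,0],
    [0,0,0],
    [0,0,0]
  ],
  "grip": [0,0,0,0,0,0,0,0,0,0]
}}

```text
time_s: 20.85
eef_pos: [0.4835, 0.096, 0.3185]
eef_rot: [-0.0, 1.0, -0.0, -0.001]
wrist_force: [0.1, -1.0, -0.8]
opening: 0.201
grasp_force: 58.7
```

```bash
python3 - <<'E'
from h import *
o,r=st([.69,-.066,.32])
for n,c,P in look("b4"):
    p=o["eef_pos"]
    for a,b in((.12,.16),(.16,.22),(.24,.28)):brush(P,p,a,b)
    z=P[...,2]
    w=(z>.078)&(z<.1)&(np.linalg.norm(P[...,:2]-[.69,-.065],axis=-1)<.045); q=P[w]
    if len(q): print("jar",len(q),cv2.minEnclosingCircle(q[:,:2].astype(np.float32)),np.median(q[:,2]))
E
```

```text
t 20.85 tcp [0.4835 0.096  0.3185] open 0.201 F [ 0.1 -1.  -0.8] gf 58.7
 toolx [ 1.    -0.    -0.002] z [-1.6e-03  1.0e-04 -1.0e+00]
 need mm tool [206.5 162.   -1.9]
top
   ([432.0, 242.0], 0.5011, -0.3088, 0.0318, 0.1049, 246)
   ([240.0, 248.0], 0.4798, 0.2184, 0.0317, 0.1044, 73)
   ([351.0, 252.0], 0.4684, -0.0847, 0.0319, 0.1048, 253)
jar 182 ((0.6894190311431885, -0.06251955777406693), 0.03609100356698036) 0.08849296073324658
scene
   ([354.0, 117.0], 0.5035, 0.3295, 0.0343, 0.1021, 191)
   ([325.0, 135.0], 0.483, 0.2146, 0.0346, 0.1027, 203)
   ([298.0, 159.0], 0.4838, 0.0949, 0.0344, 0.1028, 243)
   ([243.0, 201.0], 0.4686, -0.09, 0.0326, 0.104, 521)
   ([174.0, 281.0], 0.5022, -0.3145, 0.032, 0.1044, 840)
  brush pts 71 mean [0.4915 0.0848 0.1514] min [0.4723 0.0764 0.142 ] max [0.501  0.1038 0.16  ]
  brush pts 304 mean [0.4915 0.0849 0.1897] min [0.4702 0.0761 0.1602] max [0.5012 0.1071 0.2199]
  brush pts 132 mean [0.4879 0.0887 0.26  ] min [0.4761 0.0833 0.2402] max [0.4948 0.0985 0.2795]
jar 408 ((0.6894587874412537, -0.06673828512430191), 0.03654110059142113) 0.08834564322038607
```

Brushing done, brush still straight. Back to the jar.

>>> {"api": "play_rows", "payload": {
  "xyz": [
    [8,6,0],
    [30,24,0],
    [60,47,0],
    [90,70,0],
    [120,94,0],
    [150,118,0],
    [180,141,0],
    [199,156,0],
    [206,161.5,0],
    [206,161.5,0]
  ],
  "rot": [
    [0,0,0],
    [0,0,0],
    [0,0,0],
    [0,0,0],
    [0,0,0],
    [0,0,0],
    [0,0,0],
    [0,0,0],
    [0,0,0],
    [0,0,0]
  ],
  "grip": [0,0,0,0,0,0,0,0,0,0]
}}

```text
time_s: 22.2
eef_pos: [0.6898, -0.0658, 0.3187]
eef_rot: [-0.0, 1.0, -0.0, -0.0]
wrist_force: [-0.3, 1.1, -1.1]
opening: 0.192
grasp_force: 58.7
```

```bash
python3 - <<'E'
from h import *
o,r=st([.6897,-.0655,.1855])
c,P=cam("scene")
for a,b in((.12,.16),(.16,.22),(.24,.28)):brush(P,o["eef_pos"],a,b)
E
```

```text
t 22.2 tcp [ 0.6898 -0.0658  0.3187] open 0.192 F [-0.3  1.1 -1.1] gf 58.7
 toolx [ 1.    -0.001 -0.001] z [-9.e-04  3.e-04 -1.e+00]
 need mm tool [ -0.   -0.3 133.2]
  brush pts 81 mean [ 0.6965 -0.0772  0.1515] min [ 0.6751 -0.0841  0.1427] max [ 0.7071 -0.0582  0.1595]
  brush pts 362 mean [ 0.6969 -0.0777  0.1902] min [ 0.6759 -0.0851  0.16  ] max [ 0.7074 -0.0566  0.22  ]
  brush pts 173 mean [ 0.6937 -0.0732  0.2594] min [ 0.6824 -0.078   0.24  ] max [ 0.7001 -0.0636  0.2798]
```

>>> {"api": "play_rows", "payload": {
  "xyz": [
    [0,0,10],
    [0,0,25],
    [0,0,45],
    [0,0,65],
    [0,0,85],
    [0,0,102],
    [0,0,116],
    [0,0,126],
    [0,0,130],
    [0,0,131]
  ],
  "rot": [
    [0,0,0],
    [0,0,0],
    [0,0,0],
    [0,0,0],
    [0,0,0],
    [0,0,0],
    [0,0,0],
    [0,0,0],
    [0,0,0],
    [0,0,0]
  ],
  "grip": [0,0,0,0,0,0,0,0,0,0]
}}

```text
time_s: 23.5
eef_pos: [0.69, -0.0656, 0.1885]
eef_rot: [0.0, 1.0, -0.0, 0.0]
wrist_force: [0.5, -0.1, -0.7]
opening: 0.195
grasp_force: 58.7
```

```bash
python3 -c "
from h import *
st([.6897,-.0655,.1855])"
```

```text
t 23.5 tcp [ 0.69   -0.0656  0.1885] open 0.195 F [ 0.5 -0.1 -0.7] gf 58.7
 toolx [ 1. -0.  0.] z [ 5.e-04 -1.e-04 -1.e+00]
 need mm tool [-0.3 -0.1  3. ]
```

Down the last 3 mm, settle, open slowly, and back up.

>>> {"api": "play_rows", "payload": {
  "xyz": [
    [0,0,1],
    [0,0,2],
    [0,0,3],
    [0,0,3],
    [0,0,3],
    [0,0,3],
    [0,0,3],
    [0,0,3],
    [0,0,3],
    [0,0,3]
  ],
  "rot": [
    [0,0,0],
    [0,0,0],
    [0,0,0],
    [0,0,0],
    [0,0,0],
    [0,0,0],
    [0,0,0],
    [0,0,0],
    [0,0,0],
    [0,0,0]
  ],
  "grip": [0,0,0,0,0.2,0.3,0.4,0.6,0.8,1]
}}

```text
time_s: 24.75
eef_pos: [0.6898, -0.0655, 0.1853]
eef_rot: [-0.0, 1.0, -0.0, -0.0]
wrist_force: [0.3, -0.3, -0.0]
opening: 0.978
grasp_force: 0.0
```

>>> {"api": "play_rows", "payload": {
  "xyz": [
    [0,0,0],
    [0,0,0],
    [0,0,-10],
    [0,0,-25],
    [0,0,-45],
    [0,0,-65],
    [0,0,-85],
    [0,0,-105],
    [0,0,-115],
    [0,0,-115]
  ],
  "rot": [
    [0,0,0],
    [0,0,0],
    [0,0,0],
    [0,0,0],
    [0,0,0],
    [0,0,0],
    [0,0,0],
    [0,0,0],
    [0,0,0],
    [0,0,0]
  ],
  "grip": [1,1,1,1,1,1,1,1,1,1]
}}

```text
time_s: 26.0
eef_pos: [0.6902, -0.0656, 0.3013]
eef_rot: [0.0, 1.0, -0.0, 0.001]
wrist_force: [0.5, 0.2, -0.3]
opening: 1.004
grasp_force: 0.0
```

```bash
python3 - <<'E'
from h import *
st([.469,-.088,.30])
for n,c,P in look("jar"):
    z=P[...,2];m=(z>.195)&(z<.225)&(np.linalg.norm(P[...,:2]-[.69,-.066],axis=-1)<.04)
    if m.sum():print("brush top",P[m].mean(0).round(4),P[m][:,2].max())
    m=(z>.11)&(z<.2)&(np.linalg.norm(P[...,:2]-[.69,-.066],axis=-1)<.04)
    if m.sum():print("handle",P[m].mean(0).round(4))
E
```

```text
t 26.0 tcp [ 0.6902 -0.0656  0.3013] open 1.004 F [ 0.5  0.2 -0.3] gf 0.0
 toolx [ 1.    -0.     0.001] z [ 1.5e-03 -4.0e-04 -1.0e+00]
 need mm tool [-221.2   22.5    1. ]
top
   ([201.0, 234.0], 0.5031, 0.3333, 0.0333, 0.1037, 136)
   ([241.0, 242.0], 0.4824, 0.2185, 0.0333, 0.1043, 146)
   ([433.0, 242.0], 0.5015, -0.3096, 0.0321, 0.1048, 235)
scene
   ([293.0, 162.0], 0.5795, -0.0096, 0.1737, 0.102, 119)
   ([242.0, 202.0], 0.4696, -0.0907, 0.032, 0.1039, 488)
   ([174.0, 281.0], 0.503, -0.3138, 0.0323, 0.1043, 844)
brush top [ 0.6916 -0.0693  0.2045] 0.20910033027424302
handle [ 0.6936 -0.0718  0.1571]
```

View pics/scene_jar.png

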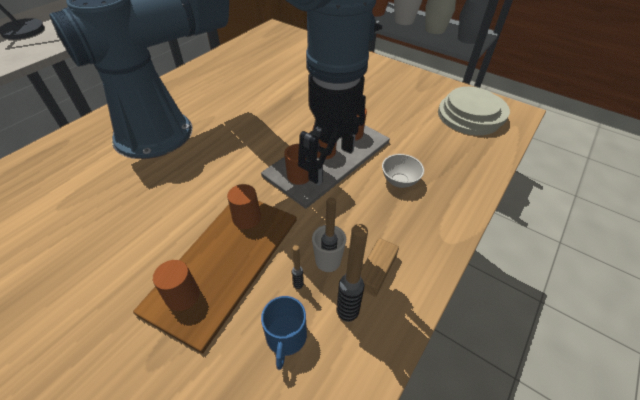

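The brush stands in the jar at (330,225), with its top at 0.209. Now I take the near mouth-down tumbler at (243,201).

>>> {"api": "play_rows", "payload": {
  "xyz": [
    [-10,1,0],
    [-35,4,0],
    [-70,7,0],
    [-105,11,0],
    [-140,15,0],
    [-175,18,0],
    [-203,21,0],
    [-217,22.5,10],
    [-221,23,30],
    [-221,23,50]
  ],
  "rot": [
    [0,0,0],
    [0,0,0],
    [0,0,0],
    [0,0,0],
    [0,0,0],
    [0,0,0],
    [0,0,0],
    [0,0,0],
    [0,0,0],
    [0,0,0]
  ],
  "grip": [1,1,1,1,1,1,1,1,1,1]
}}

```text
time_s: 27.35
eef_pos: [0.4677, -0.0883, 0.2494]
eef_rot: [-0.0, 1.0, -0.0, -0.0]
wrist_force: [0.3, -0.4, 1.1]
opening: 0.999
grasp_force: 0.0
```

```bash
python3 - <<'E'
from h import *
st([.4693,-.0885,.066])
for n,c,P in look("u1"): pass
E
```

```text
t 27.35 tcp [ 0.4677 -0.0883  0.2494] open 0.999 F [ 0.3 -0.4  1.1] gf 0.0
 toolx [ 1.    -0.001 -0.   ] z [-3.e-04  0.e+00 -1.e+00]
 need mm tool [  1.7   0.2 183.4]
top
   ([201.0, 234.0], 0.5027, 0.3337, 0.0335, 0.1032, 135)
   ([242.0, 242.0], 0.4828, 0.2189, 0.0337, 0.1041, 150)
   ([284.0, 243.0], 0.4835, 0.1004, 0.0342, 0.1046, 155)
   ([437.0, 243.0], 0.5011, -0.3092, 0.0321, 0.1052, 201)
   ([349.0, 258.0], 0.4406, -0.065, 0.0122, 0.3748, 15)
scene
   ([353.0, 117.0], 0.5041, 0.3309, 0.0347, 0.1022, 190)
   ([325.0, 135.0], 0.4847, 0.2142, 0.034, 0.1024, 205)
   ([298.0, 159.0], 0.4837, 0.0956, 0.0349, 0.1028, 253)
   ([243.0, 202.0], 0.4704, -0.0903, 0.0319, 0.104, 463)
   ([174.0, 281.0], 0.5025, -0.3144, 0.0319, 0.1044, 851)
```

>>> {"api": "play_rows", "payload": {
  "xyz": [
    [0.5,0,12],
    [0.5,0,32],
    [0.5,0,55],
    [0.5,0,78],
    [0.5,0,101],
    [0.5,0,124],
    [0.5,0,147],
    [0.5,0,168],
    [0.5,0,180],
    [0.5,0,184]
  ],
  "rot": [
    [0,0,0],
    [0,0,0],
    [0,0,0],
    [0,0,0],
    [0,0,0],
    [0,0,0],
    [0,0,0],
    [0,0,0],
    [0,0,0],
    [0,0,0]
  ],
  "grip": [1,1,1,1,1,1,1,1,1,1]
}}

```text
time_s: 28.7
eef_pos: [0.4692, -0.0884, 0.0659]
eef_rot: [-0.0, 1.0, -0.0, -0.0]
wrist_force: [0.3, -0.3, 0.9]
opening: 1.003
grasp_force: 0.0
```

>>> {"api": "play_rows", "payload": {
  "xyz": [
    [0,0,0],
    [0,0,0],
    [0,0,0],
    [0,0,0],
    [0,0,0],
    [0,0,0],
    [0,0,0],
    [0,0,0],
    [0,0,0],
    [0,0,0]
  ],
  "rot": [
    [0,0,0],
    [0,0,0],
    [0,0,0],
    [0,0,0],
    [0,0,0],
    [0,0,0],
    [0,0,0],
    [0,0,0],
    [0,0,0],
    [0,0,0]
  ],
  "grip": [0.95,0.9,0.85,0.8,0.75,0.6,0.3,0.3,0.3,0.3]
}}

```text
time_s: 29.95
eef_pos: [0.4697, -0.0879, 0.0675]
eef_rot: [-0.0, 1.0, -0.0, 0.0]
wrist_force: [-4.0, 5.3, 14.1]
opening: 0.768
grasp_force: 64.4
```

```bash
python3 - <<'E'
from h import *
st([.4845,.0970,.2])
E
```

```text
t 29.95 tcp [ 0.4697 -0.0879  0.0675] open 0.768 F [-4.   5.3 14.1] gf 64.4
 toolx [ 1.    -0.     0.001] z [ 6.e-04  9.e-04 -1.e+00]
 need mm tool [  14.8 -185.  -132.3]
```

>>> {"api": "play_rows", "payload": {
  "xyz": [
    [0,0,-5],
    [0,0,-15],
    [0,0,-35],
    [0,0,-58],
    [0,0,-80],
    [0,0,-102],
    [0,0,-120],
    [0,0,-128],
    [0,0,-128],
    [0,0,-128]
  ],
  "rot": [
    [0,0,0],
    [0,0,0],
    [0,0,0],
    [0,0,0],
    [0,0,0],
    [0,0,0],
    [0,0,0],
    [0,0,0],
    [0,0,0],
    [0,0,0]
  ],
  "grip": [0.3,0.3,0.3,0.3,0.3,0.3,0.3,0.3,0.3,0.3]
}}

```text
time_s: 31.2
eef_pos: [0.4687, -0.0882, 0.1934]
eef_rot: [-0.0, 1.0, -0.0, -0.001]
wrist_force: [-0.6, -0.9, -3.6]
opening: 0.769
grasp_force: 67.4
```

```bash
cat >> h.py <<'E'
def held(col,P,p):
    h=cv2.cvtColor(col,cv2.COLOR_RGB2HSV)
    m=(h[...,0]<12)&(h[...,1]>120)&(np.linalg.norm(P[...,:2]-p[:2],axis=-1)<.06)&(P[...,2]>p[2]-.06)&(P[...,2]<p[2]+.06)
    q=P[m]
    if len(q)<20: return
    print("  held n",len(q),"z",np.percentile(q[:,2],[1,99]).round(4))
    t=q[q[:,2]>np.percentile(q[:,2],98)-.01];print("   top",np.array(cv2.minEnclosingCircle(t[:,:2].astype(np.float32))[0]).round(4),cv2.minEnclosingCircle(t[:,:2].astype(np.float32))[1])
    for a in np.arange(p[2]-.055,p[2]+.05,.02):
        s=q[(q[:,2]>a)&(q[:,2]<a+.02)]
        if len(s)>8: print("   slab",a.round(3),len(s),s.mean(0).round(4))
E
python3 - <<'E'
from h import *
o,r=st([.4845,.0970,.195])
for n,c,P in look("u1l"): held(c,P,o["eef_pos"])
E
```

```text
t 31.2 tcp [ 0.4687 -0.0882  0.1934] open 0.769 F [-0.6 -0.9 -3.6] gf 67.4
 toolx [ 1.    -0.    -0.001] z [-1.5e-03  7.0e-04 -1.0e+00]
 need mm tool [  15.7 -185.2   -1.5]
top
   ([201.0, 234.0], 0.5029, 0.3343, 0.0332, 0.1038, 137)
   ([241.0, 242.0], 0.4828, 0.2178, 0.0334, 0.1039, 150)
   ([286.0, 240.0], 0.4836, 0.1, 0.0341, 0.1046, 112)
   ([434.0, 242.0], 0.5017, -0.3085, 0.0318, 0.1049, 248)
  held n 38 z [0.1506 0.2413]
   top [ 0.4469 -0.0657] 0.020268037915229797
   slab 0.198 11 [ 0.4417 -0.0721  0.2103]
   slab 0.218 13 [ 0.4457 -0.0667  0.2264]
scene
   ([354.0, 118.0], 0.5037, 0.3297, 0.0339, 0.1023, 192)
   ([325.0, 135.0], 0.4841, 0.2145, 0.0343, 0.1024, 205)
   ([238.0, 169.0], 0.4723, -0.0884, 0.0337, 0.229, 338)
   ([298.0, 160.0], 0.4846, 0.0946, 0.0343, 0.1025, 238)
   ([173.0, 281.0], 0.5029, -0.3145, 0.0316, 0.1043, 847)
  held n 895 z [0.1481 0.2297]
   top [ 0.4697 -0.0891] 0.03406469523906708
   slab 0.138 100 [ 0.4907 -0.1065  0.1527]
   slab 0.158 169 [ 0.4896 -0.1077  0.1682]
   slab 0.178 131 [ 0.4934 -0.1029  0.1884]
   slab 0.198 155 [ 0.4926 -0.1028  0.208 ]
   slab 0.218 337 [ 0.4812 -0.0913  0.2269]
```

View pics/scene_u1l.png

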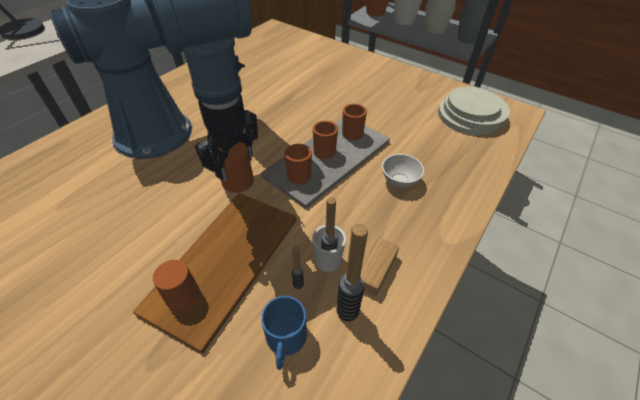

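The tumbler is held straight at (235,170) and only one more, at (174,281), is left on the board. Next I go over the right upright (298,160).

>>> {"api": "play_rows", "payload": {
  "xyz": [
    [1,-8,0],
    [2,-26,0],
    [4,-52,0],
    [6,-80,0],
    [9,-108,0],
    [11,-136,0],
    [13,-162,0],
    [14,-178,0],
    [14.5,-185,0],
    [14.5,-185,0]
  ],
  "rot": [
    [0,0,0],
    [0,0,0],
    [0,0,0],
    [0,0,0],
    [0,0,0],
    [0,0,0],
    [0,0,0],
    [0,0,0],
    [0,0,0],
    [0,0,0]
  ],
  "grip": [0.3,0.3,0.3,0.3,0.3,0.3,0.3,0.3,0.3,0.3]
}}

```text
time_s: 32.55
eef_pos: [0.4838, 0.0968, 0.1942]
eef_rot: [0.0, 1.0, 0.0, -0.0]
wrist_force: [-0.4, 0.0, -4.0]
opening: 0.769
grasp_force: 67.5
```

```bash
python3 - <<'E'
from h import *
o,r=st([.484,.0966,.154])
for n,c,P in look("u1o"): held(c,P,o["eef_pos"])
E
```

```text
t 32.55 tcp [0.4838 0.0968 0.1942] open 0.769 F [-0.4  0.  -4. ] gf 67.5
 toolx [ 1.     0.001 -0.   ] z [-2.e-04 -3.e-04 -1.e+00]
 need mm tool [ 0.2  0.2 40.2]
top
   ([200.0, 233.0], 0.5029, 0.3338, 0.0335, 0.1036, 146)
   ([432.0, 243.0], 0.5014, -0.3084, 0.0315, 0.1046, 235)
scene
   ([298.0, 143.0], 0.488, 0.0955, 0.0336, 0.2291, 205)
   ([354.0, 117.0], 0.5022, 0.3296, 0.0354, 0.1025, 184)
   ([325.0, 135.0], 0.4818, 0.215, 0.035, 0.1025, 200)
   ([173.0, 281.0], 0.5024, -0.3148, 0.0322, 0.1045, 843)
  held n 666 z [0.1461 0.2305]
   top [0.4856 0.0951] 0.033666837960481644
   slab 0.139 103 [0.5001 0.0719 0.1527]
   slab 0.159 138 [0.5015 0.0732 0.1691]
   slab 0.179 104 [0.5062 0.0757 0.1896]
   slab 0.199 108 [0.5067 0.0783 0.2092]
   slab 0.219 212 [0.4956 0.0918 0.2276]
```

>>> {"api": "play_rows", "payload": {
  "xyz": [
    [0,0,5],
    [0,0,12],
    [0,0,20],
    [0,0,27],
    [0,0,33],
    [0,0,37],
    [0,0,39],
    [0,0,40],
    [0,0,40],
    [0,0,40]
  ],
  "rot": [
    [0,0,0],
    [0,0,0],
    [0,0,0],
    [0,0,0],
    [0,0,0],
    [0,0,0],
    [0,0,0],
    [0,0,0],
    [0,0,0],
    [0,0,0]
  ],
  "grip": [0.3,0.3,0.3,0.3,0.3,0.3,0.3,0.3,0.3,0.3]
}}

```text
time_s: 33.9
eef_pos: [0.484, 0.0965, 0.1545]
eef_rot: [-0.0, 1.0, -0.0, 0.0]
wrist_force: [-0.4, -0.3, -3.4]
opening: 0.765
grasp_force: 67.5
```

```bash
cat >> h.py <<'E'
def edges(col,z,lo,hi,cx,cy):
    pass
E
python3 - <<'E'
from h import *
o,r=st([.484,.0966,.152])
c,P=cam("scene");save("pl1",cv2.resize(c["color"][90:200,250:390],None,fx=5,fy=5,interpolation=cv2.INTER_CUBIC))
E
```

```text
t 33.9 tcp [0.484  0.0965 0.1545] open 0.765 F [-0.4 -0.3 -3.4] gf 67.5
 toolx [ 1. -0.  0.] z [ 4.e-04  0.e+00 -1.e+00]
 need mm tool [-0.  -0.1  2.5]
```

View pics/pl1.png

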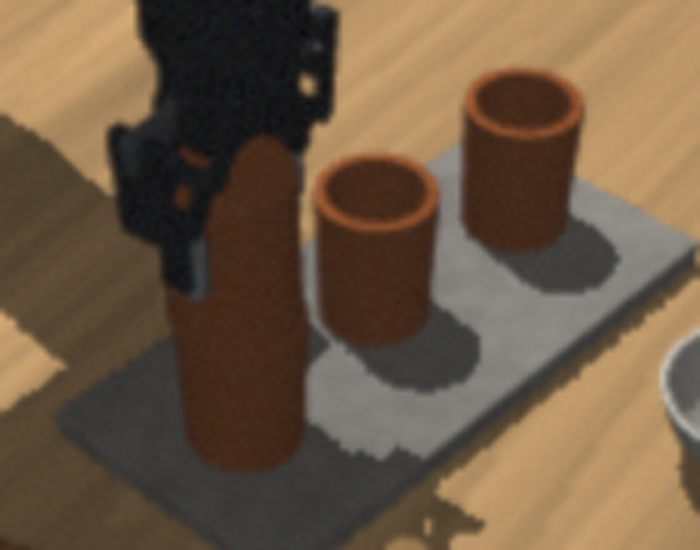

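The crop shows the held tumbler squarely over the right upright, with flush sides at x≈172 and x≈305. I creep down to contact.

>>> {"api": "play_rows", "payload": {
  "xyz": [
    [0,0,0.5],
    [0,0,1],
    [0,0,1.5],
    [0,0,2],
    [0,0,2.5],
    [0,0,2.5],
    [0,0,2.5],
    [0,0,2.5],
    [0,0,2.5],
    [0,0,2.5]
  ],
  "rot": [
    [0,0,0],
    [0,0,0],
    [0,0,0],
    [0,0,0],
    [0,0,0],
    [0,0,0],
    [0,0,0],
    [0,0,0],
    [0,0,0],
    [0,0,0]
  ],
  "grip": [0.3,0.3,0.3,0.3,0.3,0.3,0.3,0.3,0.3,0.3]
}}

```text
time_s: 35.2
eef_pos: [0.4843, 0.0966, 0.1528]
eef_rot: [-0.0, 1.0, -0.0, 0.0]
wrist_force: [-2.9, -0.6, 6.4]
opening: 0.766
grasp_force: 68.5
```

>>> {"api": "play_rows", "payload": {
  "xyz": [
    [0,0,0],
    [0,0,0],
    [0,0,0],
    [0,0,0],
    [0,0,0],
    [0,0,0],
    [0,0,0],
    [0,0,0],
    [0,0,0],
    [0,0,0]
  ],
  "rot": [
    [0,0,0],
    [0,0,0],
    [0,0,0],
    [0,0,0],
    [0,0,0],
    [0,0,0],
    [0,0,0],
    [0,0,0],
    [0,0,0],
    [0,0,0]
  ],
  "grip": [0.75,0.77,0.79,0.81,0.84,0.88,0.92,0.96,1,1]
}}

```text
time_s: 36.45
eef_pos: [0.4839, 0.0965, 0.1518]
eef_rot: [0.0, 1.0, -0.0, 0.0]
wrist_force: [-0.2, -0.5, -0.6]
opening: 1.0
grasp_force: 0.0
```

>>> {"api": "play_rows", "payload": {
  "xyz": [
    [0,0,-4],
    [0,0,-12],
    [0,0,-25],
    [0,0,-45],
    [0,0,-65],
    [0,0,-85],
    [0,0,-105],
    [0,0,-120],
    [0,0,-125],
    [0,0,-125]
  ],
  "rot": [
    [0,0,0],
    [0,0,0],
    [0,0,0],
    [0,0,0],
    [0,0,0],
    [0,0,0],
    [0,0,0],
    [0,0,0],
    [0,0,0],
    [0,0,0]
  ],
  "grip": [1,1,1,1,1,1,1,1,1,1]
}}

```text
time_s: 37.7
eef_pos: [0.4838, 0.0965, 0.2769]
eef_rot: [0.0, 1.0, -0.0, 0.0]
wrist_force: [0.6, 0.1, -0.5]
opening: 1.0
grasp_force: 0.0
```

```bash
python3 - <<'E'
from h import *
o,r=st([.502,-.313,.28])
for n,c,P in look("pl1b"): pass
save("pl1c",cv2.resize(c[90:200,250:390],None,fx=5,fy=5,interpolation=cv2.INTER_CUBIC))
E
```

```text
t 37.7 tcp [0.4838 0.0965 0.2769] open 1.0 F [ 0.6  0.1 -0.5] gf 0.0
 toolx [ 1. -0.  0.] z [ 2.e-04 -0.e+00 -1.e+00]
 need mm tool [ 18.2 409.5  -3.1]
top
   ([193.0, 232.0], 0.5052, 0.345, 0.0302, 0.1032, 50)
   ([432.0, 242.0], 0.5016, -0.3083, 0.0317, 0.1052, 242)
   ([241.0, 249.0], 0.4623, 0.1966, 0.0579, 0.1042, 66)
scene
   ([354.0, 117.0], 0.5064, 0.3304, 0.0351, 0.102, 177)
   ([297.0, 146.0], 0.4842, 0.0928, 0.0322, 0.1884, 368)
   ([325.0, 135.0], 0.4823, 0.2148, 0.0352, 0.1026, 214)
   ([173.0, 281.0], 0.5022, -0.3142, 0.032, 0.1044, 849)
```

View pics/pl1c.png

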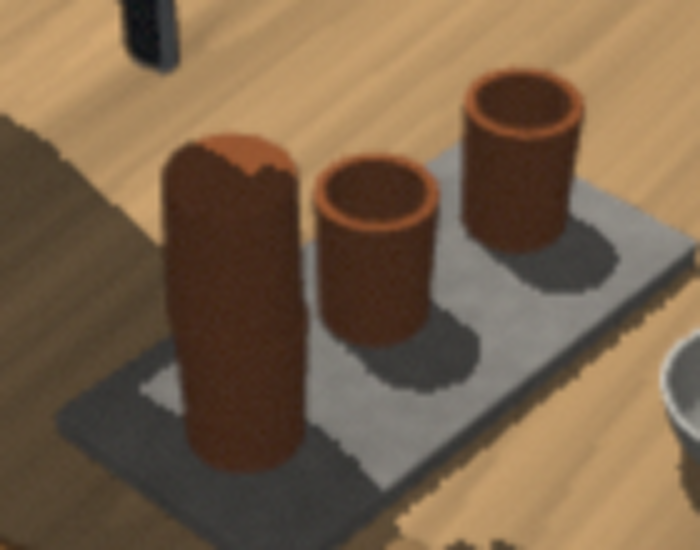

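The first pair stands flush and upright at crop (235,300). Next the second mouth-down tumbler, at (174,281).

>>> {"api": "play_rows", "payload": {
  "xyz": [
    [1,15,0],
    [3,55,0],
    [5,105,0],
    [7,155,0],
    [10,205,0],
    [12,255,0],
    [14,305,0],
    [16,355,0],
    [17.5,395,0],
    [18,409.5,0]
  ],
  "rot": [
    [0,0,0],
    [0,0,0],
    [0,0,0],
    [0,0,0],
    [0,0,0],
    [0,0,0],
    [0,0,0],
    [0,0,0],
    [0,0,0],
    [0,0,0]
  ],
  "grip": [1,1,1,1,1,1,1,1,1,1]
}}

```text
time_s: 39.05
eef_pos: [0.5006, -0.3158, 0.2759]
eef_rot: [-0.0, 1.0, -0.002, -0.001]
wrist_force: [-1.0, 0.6, 1.0]
opening: 0.999
grasp_force: 0.0
```

>>> {"api": "play_rows", "payload": {
  "xyz": [
    [0,0,0],
    [0,0,10],
    [0,0,30],
    [0,0,50],
    [0,0,70],
    [0,0,85],
    [0,0,95],
    [0,0,100],
    [0,0,100],
    [0,0,100]
  ],
  "rot": [
    [0,0,0],
    [0,0,0],
    [0,0,0],
    [0,0,0],
    [0,0,0],
    [0,0,0],
    [0,0,0],
    [0,0,0],
    [0,0,0],
    [0,0,0]
  ],
  "grip": [1,1,1,1,1,1,1,1,1,1]
}}

```text
time_s: 40.3
eef_pos: [0.5021, -0.3133, 0.1775]
eef_rot: [0.0, 1.0, -0.0, 0.0]
wrist_force: [0.4, -0.3, -0.2]
opening: 0.999
grasp_force: 0.0
```

```bash
python3 - <<'E'
from h import *
o,r=st([.502,-.313,.066])
for n,c,P in look("u2"): pass
E
```

```text
t 40.3 tcp [ 0.5021 -0.3133  0.1775] open 0.999 F [ 0.4 -0.3 -0.2] gf 0.0
 toolx [ 1.    -0.     0.001] z [ 9.e-04 -8.e-04 -1.e+00]
 need mm tool [ -0.2  -0.4 111.5]
top
   ([201.0, 234.0], 0.5029, 0.3333, 0.0333, 0.1037, 122)
   ([285.0, 242.0], 0.4829, 0.0955, 0.0316, 0.1898, 324)
   ([241.0, 241.0], 0.4828, 0.2186, 0.033, 0.1036, 114)
   ([428.0, 245.0], 0.4524, -0.1823, 0.0137, 0.4829, 14)
scene
   ([354.0, 117.0], 0.5035, 0.3303, 0.034, 0.1022, 180)
   ([297.0, 146.0], 0.4838, 0.0928, 0.0326, 0.1883, 375)
   ([325.0, 135.0], 0.4842, 0.2146, 0.0346, 0.1023, 218)
   ([173.0, 281.0], 0.5027, -0.3146, 0.032, 0.1043, 848)
```

>>> {"api": "play_rows", "payload": {
  "xyz": [
    [0,0,8],
    [0,0,22],
    [0,0,38],
    [0,0,54],
    [0,0,70],
    [0,0,86],
    [0,0,100],
    [0,0,108],
    [0,0,111],
    [0,0,111]
  ],
  "rot": [
    [0,0,0],
    [0,0,0],
    [0,0,0],
    [0,0,0],
    [0,0,0],
    [0,0,0],
    [0,0,0],
    [0,0,0],
    [0,0,0],
    [0,0,0]
  ],
  "grip": [1,1,1,1,1,1,1,1,1,1]
}}

```text
time_s: 41.65
eef_pos: [0.5019, -0.3131, 0.0659]
eef_rot: [0.0, 1.0, -0.0, 0.0]
wrist_force: [0.5, 0.7, -0.2]
opening: 0.999
grasp_force: 0.0
```

>>> {"api": "play_rows", "payload": {
  "xyz": [
    [0,0,0],
    [0,0,0],
    [0,0,0],
    [0,0,0],
    [0,0,0],
    [0,0,0],
    [0,0,0],
    [0,0,0],
    [0,0,0],
    [0,0,0]
  ],
  "rot": [
    [0,0,0],
    [0,0,0],
    [0,0,0],
    [0,0,0],
    [0,0,0],
    [0,0,0],
    [0,0,0],
    [0,0,0],
    [0,0,0],
    [0,0,0]
  ],
  "grip": [0.95,0.9,0.85,0.8,0.75,0.6,0.3,0.3,0.3,0.3]
}}

```text
time_s: 42.9
eef_pos: [0.5021, -0.3128, 0.0668]
eef_rot: [-0.0, 1.0, -0.0, 0.0]
wrist_force: [-1.8, 3.8, 9.5]
opening: 0.77
grasp_force: 67.2
```

>>> {"api": "play_rows", "payload": {
  "xyz": [
    [0,0,-5],
    [0,0,-15],
    [0,0,-35],
    [0,0,-60],
    [0,0,-85],
    [0,0,-110],
    [0,0,-135],
    [0,0,-160],
    [0,0,-178],
    [0,0,-184]
  ],
  "rot": [
    [0,0,0],
    [0,0,0],
    [0,0,0],
    [0,0,0],
    [0,0,0],
    [0,0,0],
    [0,0,0],
    [0,0,0],
    [0,0,0],
    [0,0,0]
  ],
  "grip": [0.3,0.3,0.3,0.3,0.3,0.3,0.3,0.3,0.3,0.3]
}}

```text
time_s: 44.15
eef_pos: [0.5022, -0.3134, 0.2518]
eef_rot: [0.001, 1.0, -0.0, 0.001]
wrist_force: [0.1, -0.0, -2.6]
opening: 0.769
grasp_force: 67.0
```

```bash
python3 - <<'E'
from h import *
o,r=st([.504,.3315,.25])
for n,c,P in look("u2l"): held(c,P,o["eef_pos"])
E
```

```text
t 44.15 tcp [ 0.5022 -0.3134  0.2518] open 0.769 F [ 0.1 -0.  -2.6] gf 67.0
 toolx [ 1.    -0.     0.002] z [ 0.002  -0.0019 -1.    ]
 need mm tool [ 1.700e+00 -6.449e+02  6.000e-01]
top
   ([201.0, 234.0], 0.503, 0.3344, 0.0333, 0.1034, 124)
   ([284.0, 242.0], 0.4823, 0.0963, 0.0315, 0.1899, 340)
   ([241.0, 242.0], 0.4825, 0.2182, 0.0333, 0.1039, 141)
  held n 35 z [0.2144 0.2987]
   top [ 0.5236 -0.29  ] 0.016956927254796028
   slab 0.217 18 [ 0.49   -0.2828  0.226 ]
   slab 0.237 9 [ 0.4887 -0.2822  0.2468]
scene
   ([354.0, 117.0], 0.5039, 0.33, 0.0349, 0.1023, 177)
   ([297.0, 147.0], 0.4849, 0.0915, 0.0314, 0.1883, 346)
   ([325.0, 135.0], 0.4831, 0.2142, 0.0345, 0.1023, 215)
   ([145.0, 229.0], 0.5046, -0.3136, 0.0334, 0.2885, 803)
  held n 1879 z [0.2092 0.305 ]
   top [ 0.5074 -0.3158] 0.030827177688479424
   slab 0.197 122 [ 0.5284 -0.3252  0.2123]
   slab 0.217 309 [ 0.5274 -0.3246  0.2268]
   slab 0.237 313 [ 0.5276 -0.3235  0.2472]
   slab 0.257 342 [ 0.5266 -0.3226  0.267 ]
   slab 0.277 771 [ 0.5157 -0.3157  0.2862]
   slab 0.297 22 [ 0.5128 -0.3198  0.3068]
```

The second tumbler is held straight. I take it around the standing pair, on the base side.

>>> {"api": "play_rows", "payload": {
  "xyz": [
    [-7,-14,0],
    [-27,-50,0],
    [-50,-93,0],
    [-73,-136,0],
    [-96,-179,0],
    [-119,-222,0],
    [-136,-258,0],
    [-142,-295,0],
    [-142,-335,0],
    [-142,-355,0]
  ],
  "rot": [
    [0,0,0],
    [0,0,0],
    [0,0,0],
    [0,0,0],
    [0,0,0],
    [0,0,0],
    [0,0,0],
    [0,0,0],
    [0,0,0],
    [0,0,0]
  ],
  "grip": [0.3,0.3,0.3,0.3,0.3,0.3,0.3,0.3,0.3,0.3]
}}

```text
time_s: 45.5
eef_pos: [0.3581, 0.0443, 0.2487]
eef_rot: [-0.0, 1.0, 0.001, -0.001]
wrist_force: [0.3, -1.1, -1.8]
opening: 0.772
grasp_force: 67.3
```

```bash
python3 - <<'E'
from h import *
o,r=st([.504,.3315,.25])
for n,c,P in look("u2m"): held(c,P,o["eef_pos"])
E
```

```text
t 45.5 tcp [0.3581 0.0443 0.2487] open 0.772 F [ 0.3 -1.1 -1.8] gf 67.3
 toolx [ 1.     0.002 -0.002] z [-1.5e-03  8.0e-04 -1.0e+00]
 need mm tool [ 146.4 -287.    -1.3]
top
   ([201.0, 233.0], 0.5029, 0.3342, 0.0334, 0.1035, 141)
   ([284.0, 241.0], 0.4828, 0.0967, 0.0319, 0.19, 325)
   ([241.0, 242.0], 0.4824, 0.2177, 0.0331, 0.1043, 149)
scene
   ([239.0, 97.0], 0.3584, 0.0447, 0.0351, 0.2846, 270)
   ([354.0, 117.0], 0.5034, 0.3301, 0.0339, 0.1021, 178)
   ([297.0, 145.0], 0.4843, 0.093, 0.0321, 0.1884, 400)
   ([325.0, 135.0], 0.483, 0.214, 0.0345, 0.1026, 194)
  held n 811 z [0.2039 0.2851]
   top [0.3584 0.0447] 0.03510372340679169
   slab 0.194 86 [0.3785 0.0237 0.2082]
   slab 0.214 168 [0.3791 0.0254 0.2235]
   slab 0.234 144 [0.3825 0.0289 0.2437]
   slab 0.254 150 [0.3819 0.0298 0.2639]
   slab 0.274 261 [0.3703 0.0412 0.2826]
```

>>> {"api": "play_rows", "payload": {
  "xyz": [
    [0,-15,0],
    [0,-50,0],
    [0,-95,0],
    [0,-140,0],
    [10,-175,0],
    [40,-205,0],
    [75,-232,0],
    [110,-260,0],
    [135,-280,0],
    [144,-289.5,0]
  ],
  "rot": [
    [0,0,0],
    [0,0,0],
    [0,0,0],
    [0,0,0],
    [0,0,0],
    [0,0,0],
    [0,0,0],
    [0,0,0],
    [0,0,0],
    [0,0,0]
  ],
  "grip": [0.3,0.3,0.3,0.3,0.3,0.3,0.3,0.3,0.3,0.3]
}}

```text
time_s: 46.85
eef_pos: [0.5044, 0.3313, 0.2484]
eef_rot: [0.001, 1.0, -0.0, -0.001]
wrist_force: [-0.5, 0.0, -2.1]
opening: 0.774
grasp_force: 67.4
```

>>> {"api": "play_rows", "payload": {
  "xyz": [
    [0,0,0],
    [0,0,5],
    [0,0,15],
    [0,0,28],
    [0,0,42],
    [0,0,54],
    [0,0,60],
    [0,0,60],
    [0,0,60],
    [0,0,60]
  ],
  "rot": [
    [0,0,0],
    [0,0,0],
    [0,0,0],
    [0,0,0],
    [0,0,0],
    [0,0,0],
    [0,0,0],
    [0,0,0],
    [0,0,0],
    [0,0,0]
  ],
  "grip": [0.3,0.3,0.3,0.3,0.3,0.3,0.3,0.3,0.3,0.3]
}}

```text
time_s: 48.1
eef_pos: [0.5043, 0.3317, 0.1904]
eef_rot: [-0.0, 1.0, -0.0, 0.001]
wrist_force: [-0.6, 0.6, -2.6]
opening: 0.768
grasp_force: 67.4
```

```bash
python3 - <<'E'
from h import *
o,r=st([.504,.3317,.155])
for n,c,P in look("u2o"): held(c,P,o["eef_pos"])
save("pl2",cv2.resize(c[50:160,290:430],None,fx=5,fy=5,interpolation=cv2.INTER_CUBIC))
E
```

```text
t 48.1 tcp [0.5043 0.3317 0.1904] open 0.768 F [-0.6  0.6 -2.6] gf 67.4
 toolx [ 1.    -0.     0.001] z [ 1.e-03  4.e-04 -1.e+00]
 need mm tool [-0.3  0.  35.4]
top
   ([197.0, 237.0], 0.484, 0.3031, 0.014, 0.271, 25)
   ([284.0, 241.0], 0.483, 0.0973, 0.0319, 0.1898, 325)
   ([235.0, 240.0], 0.4848, 0.2221, 0.0321, 0.1036, 71)
   ([250.0, 245.0], 0.4788, 0.2085, 0.0297, 0.1041, 60)
  held n 180 z [0.1453 0.2472]
   top [0.4918 0.303 ] 0.00734358187764883
   slab 0.135 20 [0.483  0.3085 0.15  ]
   slab 0.155 26 [0.4812 0.3101 0.1644]
   slab 0.175 24 [0.4813 0.3103 0.1845]
   slab 0.195 21 [0.4807 0.3123 0.2067]
   slab 0.215 77 [0.4847 0.3222 0.2246]
   slab 0.235 12 [0.4903 0.3014 0.2447]
scene
   ([356.0, 102.0], 0.5146, 0.3305, 0.0323, 0.2256, 130)
   ([296.0, 146.0], 0.4844, 0.0905, 0.0311, 0.1884, 382)
   ([325.0, 136.0], 0.4844, 0.215, 0.0342, 0.1022, 188)
  held n 484 z [0.1423 0.2465]
   top [0.5144 0.3194] 0.043441757559776306
   slab 0.135 71 [0.517 0.303 0.149]
   slab 0.155 109 [0.5167 0.3049 0.1643]
   slab 0.175 79 [0.5262 0.3113 0.185 ]
   slab 0.195 82 [0.5262 0.3108 0.2055]
   slab 0.215 135 [0.5167 0.328  0.2241]
```

View pics/pl2.png

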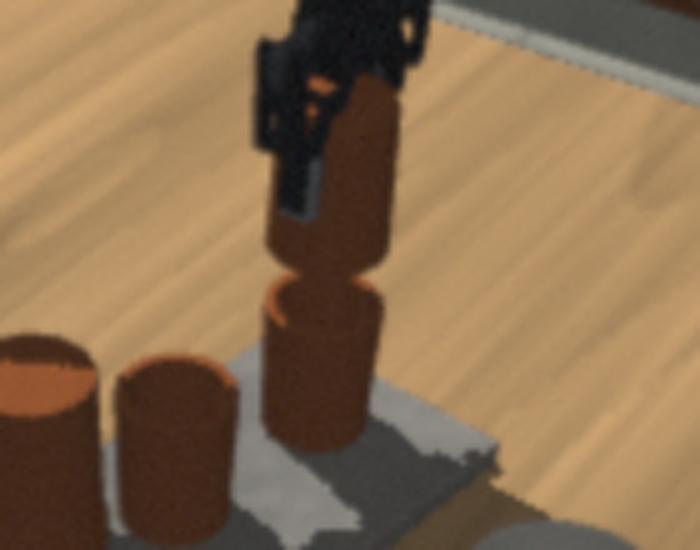

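The held tumbler hangs just above the left upright at crop (325,280), with its axis in line. I lower it.

>>> {"api": "play_rows", "payload": {
  "xyz": [
    [0,0,4],
    [0,0,11],
    [0,0,19],
    [0,0,26],
    [0,0,31],
    [0,0,34],
    [0,0,35],
    [0,0,36],
    [0,0,36],
    [0,0,36]
  ],
  "rot": [
    [0,0,0],
    [0,0,0],
    [0,0,0],
    [0,0,0],
    [0,0,0],
    [0,0,0],
    [0,0,0],
    [0,0,0],
    [0,0,0],
    [0,0,0]
  ],
  "grip": [0.3,0.3,0.3,0.3,0.3,0.3,0.3,0.3,0.3,0.3]
}}

```text
time_s: 49.45
eef_pos: [0.504, 0.3316, 0.154]
eef_rot: [-0.0, 1.0, -0.0, 0.0]
wrist_force: [-0.0, -0.3, -1.7]
opening: 0.771
grasp_force: 67.4
```

```bash
python3 - <<'E'
from h import *
o,r=st([.504,.3317,.152])
c,P=cam("scene")
save("pl3",cv2.resize(c["color"][50:160,290:430],None,fx=5,fy=5,interpolation=cv2.INTER_CUBIC))
E
```

```text
t 49.45 tcp [0.504  0.3316 0.154 ] open 0.771 F [-0.  -0.3 -1.7] gf 67.4
 toolx [ 1. -0.  0.] z [ 3.e-04  2.e-04 -1.e+00]
 need mm tool [ 0.  -0.1  2. ]
```

View pics/pl3.png

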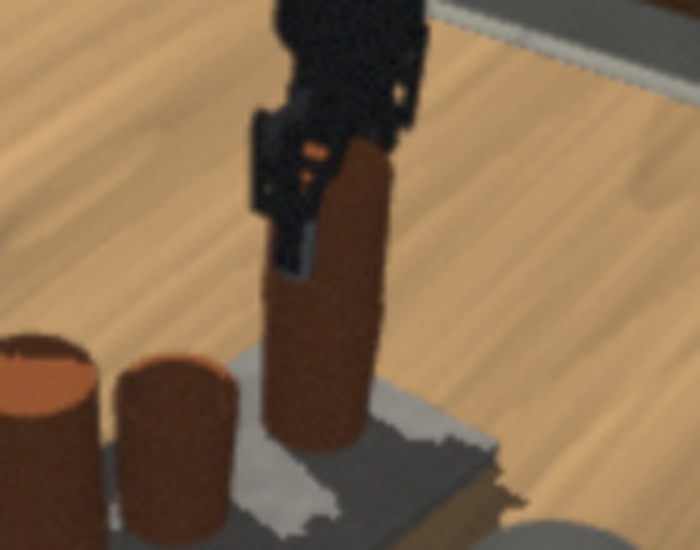

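The sides are flush at crop x≈263 and x≈383. I creep down to contact.

>>> {"api": "play_rows", "payload": {
  "xyz": [
    [0,0,0.5],
    [0,0,1],
    [0,0,1.5],
    [0,0,2],
    [0,0,2.5],
    [0,0,2.5],
    [0,0,2.5],
    [0,0,2.5],
    [0,0,2.5],
    [0,0,2.5]
  ],
  "rot": [
    [0,0,0],
    [0,0,0],
    [0,0,0],
    [0,0,0],
    [0,0,0],
    [0,0,0],
    [0,0,0],
    [0,0,0],
    [0,0,0],
    [0,0,0]
  ],
  "grip": [0.3,0.3,0.3,0.3,0.3,0.3,0.3,0.3,0.3,0.3]
}}

```text
time_s: 50.75
eef_pos: [0.5041, 0.3316, 0.152]
eef_rot: [-0.0, 1.0, -0.0, 0.0]
wrist_force: [-3.5, -1.7, 5.3]
opening: 0.767
grasp_force: 68.1
```

>>> {"api": "play_rows", "payload": {
  "xyz": [
    [0,0,0],
    [0,0,0],
    [0,0,0],
    [0,0,0],
    [0,0,0],
    [0,0,0],
    [0,0,0],
    [0,0,0],
    [0,0,0],
    [0,0,0]
  ],
  "rot": [
    [0,0,0],
    [0,0,0],
    [0,0,0],
    [0,0,0],
    [0,0,0],
    [0,0,0],
    [0,0,0],
    [0,0,0],
    [0,0,0],
    [0,0,0]
  ],
  "grip": [0.75,0.77,0.79,0.81,0.84,0.88,0.92,0.96,1,1]
}}

```text
time_s: 52.0
eef_pos: [0.5039, 0.3316, 0.1513]
eef_rot: [-0.0, 1.0, -0.0, 0.0]
wrist_force: [-0.2, 0.2, 0.3]
opening: 0.997
grasp_force: 0.0
```

>>> {"api": "play_rows", "payload": {
  "xyz": [
    [0,0,-4],
    [0,0,-12],
    [0,0,-25],
    [0,0,-45],
    [0,0,-70],
    [0,0,-95],
    [0,0,-120],
    [0,0,-145],
    [0,0,-160],
    [0,0,-165]
  ],
  "rot": [
    [0,0,0],
    [0,0,0],
    [0,0,0],
    [0,0,0],
    [0,0,0],
    [0,0,0],
    [0,0,0],
    [0,0,0],
    [0,0,0],
    [0,0,0]
  ],
  "grip": [1,1,1,1,1,1,1,1,1,1]
}}

```text
time_s: 53.25
eef_pos: [0.5043, 0.3317, 0.318]
eef_rot: [-0.0, 1.0, -0.0, 0.001]
wrist_force: [0.3, 0.6, 0.3]
opening: 0.998
grasp_force: 0.0
```

>>> {"api": "play_rows", "payload": {
  "xyz": [
    [-15,0,0],
    [-45,0,0],
    [-80,0,0],
    [-115,0,0],
    [-145,0,0],
    [-160,0,0],
    [-160,0,0],
    [-160,0,0],
    [-160,0,0],
    [-160,0,0]
  ],
  "rot": [
    [0,0,0],
    [0,0,0],
    [0,0,0],
    [0,0,0],
    [0,0,0],
    [0,0,0],
    [0,0,0],
    [0,0,0],
    [0,0,0],
    [0,0,0]
  ],
  "grip": [1,1,1,1,1,1,1,1,1,1]
}}

```text
time_s: 54.5
eef_pos: [0.3444, 0.3314, 0.3161]
eef_rot: [0.0, 1.0, -0.0, -0.0]
wrist_force: [-1.1, 0.5, -1.0]
opening: 1.001
grasp_force: 0.0
```

```bash
python3 - <<'E'
from h import *
o,r=st()
for n,c,P in look("end"):
    z=P[...,2];m=(z>.195)&(z<.225)&(np.linalg.norm(P[...,:2]-[.69,-.066],axis=-1)<.04)
    if m.sum():print("brush top",P[m].mean(0).round(4),P[m][:,2].max())
E
```

```text
t 54.5 tcp [0.3444 0.3314 0.3161] open 1.001 F [-1.1  0.5 -1. ] gf 0.0
 toolx [ 1.    -0.001 -0.   ] z [-4.e-04 -3.e-04 -1.e+00]
top
   ([197.0, 232.0], 0.5022, 0.3297, 0.0303, 0.1894, 288)
   ([283.0, 242.0], 0.4829, 0.0978, 0.032, 0.1902, 340)
   ([244.0, 239.0], 0.4827, 0.219, 0.0338, 0.1044, 89)
brush top [ 0.6894 -0.0618  0.2054] 0.210639607213728
scene
   ([355.0, 104.0], 0.505, 0.3277, 0.0325, 0.188, 260)
   ([297.0, 145.0], 0.4842, 0.0925, 0.0318, 0.1884, 411)
   ([325.0, 136.0], 0.4835, 0.2131, 0.0335, 0.1028, 176)
brush top [ 0.6917 -0.0692  0.2045] 0.2097260720395724
```

View pics/scene_end.png

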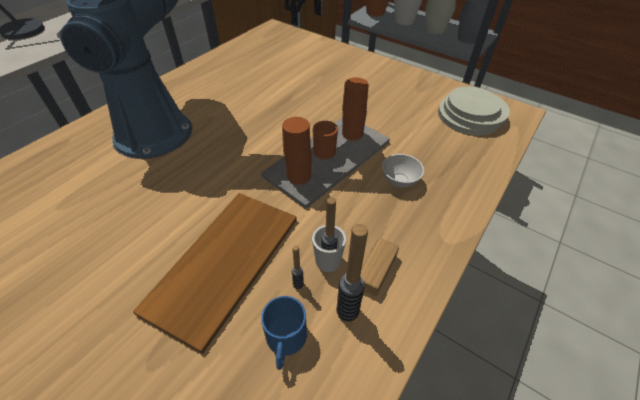

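The board is empty. Two pairs stand straight at (297,150) and (355,108), the brush is in its jar at (330,225), and the bystanders are untouched. Handing in.

```bash
python3 -c "
from bench import ctrl
print(ctrl.hand_in())"
```

```text
the job is handed in; nothing more can be done
None
```

I handed the job in at about 55 s of the allowed 210 s and got no verdict back: all three upright tumblers are brushed in order, the brush is back in its jar, both mouth-down tumblers stand on the left and right uprights, and the last picture shows the bowl, mug and block undisturbed.

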